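# Lower a block off its packing strips in a cam-lock vise

### The job

The aluminium block in the vise must come down off its steel packing strips and sit flat on the vise bed, without losing its place against the end stop. Swing the cam lever fully over to free the jaw, slide the jaw back about 2 cm, then draw every packing strip out endways from under the block without lifting, tipping or shifting the block, and lay the strips flat and side by side across both rails of the wooden rack. With the block down on the bed, push the jaw snug up against it and swing the cam lever fully back to lock the jaw; leave the other things on the bench alone.

Things in the scene. Friction and masses are not known exactly. Their poses are not given: they have to be found in the camera images.
- vise: Grey cast-iron machine vise with a cam lock, fixed to the bench, 250 x 124 mm. Origin on the bench surface, under the block's place; x: the way the sliding jaw opens, y: along the jaw faces. Bed 40 mm above the bench, x -80..160, y -45..45. Fixed jaw face at x -49; both jaws 90 mm long along y, tops 74 mm above the bench. Cam housing at x 125..157, y -44..22, top at 85 mm
- stop_tip (a point): Tip of the end stop's screw (8 mm thick, along the vise's y), 64 mm above the bench at vise (0, -36) mm: the block's -y end rests against it or within 3 mm. The screw reaches out to y -62 in a steel bar (vise x -77..10, y -53..-45, 56 to 72 mm above the bench) bolted to the fixed jaw; the strips pass 10 mm below it
- jaw (a joint): Sliding jaw, m: 0 when it just holds the 98 mm block against the fixed jaw (it starts within 1.5 mm of this); grows as it slides back along the vise's +x, to its end stop at 0.022. About 4 N of friction when free; held fast while the lever is locked. Jaw 20 mm thick; behind it a lower carriage, top 65 mm above the bench, carries the knob
- jaw_knob (a point): Centre of the black round knob on the sliding jaw's carriage, by which the jaw is pulled and pushed: 22 mm diameter, upright axis, z 77..101 mm above the bench; this point is 90 mm above the bench and 34 mm behind the jaw's face. Clear on both its y sides.
- lever (a joint): Cam lever of the jaw lock, rad, about an upright pivot: 0 locked, 1.1 free (end stops). Grows clockwise seen from above (ball towards the vise's -x). At 0 the handle points 0.8 rad from the vise's -y towards +x, at 1.1 0.3 rad from -y towards -x. Stays where left; about 3 N at the ball, rising to about 13 N where the cam bites (below 0.7); the cam drags the jaw along a few mm there
- lever_ball (a point): Centre of the black ball at the lever's end: 24 mm diameter, 108 mm above the bench, 65 mm from the pivot.
- lever_hinge (a point): Point on the lever's upright pivot axis, at the ball's height (108 mm above the bench); at (+141, -25.5) mm in the vise frame.
- block: Machined aluminium block with five holes in its top, 98 x 72 x 34 mm along x, y, z, about 0.65 kg, between the jaws. Origin at the centre of its underside; axes along the vise's. It starts on the strips, underside 46 mm above the bench; down on the bed it is at 40 mm
- rack: Loose wooden strip rack, 180 x 90 mm, 0.55 kg. Origin at the centre of its underside. Two rails 10 mm thick run along its x at y -32 and +32 mm, tops 50 mm above its underside, with end lips (|x| 82 to 90 mm) 10 mm higher; base board 12 mm thick. Strips lie across both rails, along the rack's y; three fit side by side 45 mm apart (at x -45, 0, 45)
- mug: Bystander: white mug, 76 mm across, 85 mm high, with a handle. Origin at the centre of its underside.
- jar: Bystander: amber jar with a metal lid, 64 mm across, 75 mm high. Origin at the centre of its underside.
- spanner: Bystander: steel spanner lying on the bench, 190 mm long along its x.
- brush: Bystander: bench brush lying on the bench, 180 mm long along its x.
- strip1: Plain ground steel packing strip, 140 x 14 x 6 mm along its own x, y, z, 0.09 kg. Origin at its centre. At the start it lies flat on the vise bed under the block, along the jaws (x either way along the vise's y), nearest the fixed jaw (at vise x -39 mm); its free end sticks out 48 to 58 mm past the bed's -y edge. It may be absent: two or three of the strips are there.
- strip2: Plain ground steel packing strip, 140 x 14 x 6 mm along its own x, y, z, 0.09 kg. Origin at its centre. At the start it lies flat on the vise bed under the block, along the jaws (x either way along the vise's y), in the middle (at vise x 0 mm); its free end sticks out 48 to 58 mm past the bed's -y edge. It may be absent: two or three of the strips are there.
- strip3: Plain ground steel packing strip, 140 x 14 x 6 mm along its own x, y, z, 0.09 kg. Origin at its centre. At the start it lies flat on the vise bed under the block, along the jaws (x either way along the vise's y), nearest the sliding jaw (at vise x 39 mm); its free end sticks out 48 to 58 mm past the bed's -y edge. It may be absent: two or three of the strips are there.
Not all that is in view belongs to the job. What is shaped like the strip2 but turquoise is not meant. Leave any orange look-alike of the strip3 alone.

How it is judged:
By the outcome, as a careful person would: the job done as asked, in the order asked, and still so for the second after the job is handed in, with the robot touching nothing.
Of strip1, strip2, strip3 only 2 to 3 are there at a start; the rules pass over those that are not, and their reading is None.
At some moment in a run one of rack may be knocked a few centimetres aside while the robot is not near it.
Once in a run the grip may slacken for a moment while it holds something.
It also fails if it takes over 210 s, if anything falls off the work surface, if the arm or the gripper's body presses on something with over 40 N, if the wrist force passes 120 N, or if a joint passes its speed limit or range.

### The arm

A 6-joint arm with a two-finger parallel gripper is mounted at the origin on the work surface. World frame = base frame: x ahead of the robot, y to its left, z up, the work surface at z = 0. Lengths are in m, angles in rad, forces in N, time in s.
With the tool pointing down it reaches from about 0.225 to 0.875 m from the base axis. Payload 3.4 kg.
Tool frame: the origin (TCP) lies between the finger pads; the fingertips stand 11 mm ahead of it and the grasp point (between the pads) lies 8 mm behind it; z points along the fingers, y is the direction in which the jaws open and shut (so a half turn about z gives the same grasp; the last joint's range is limited). The gripper opens to 85 mm and grips with 20 to 120 N. Pads are 22 mm wide; open, the fingers measure 114 mm over their backs; the gripper's body (76 mm by 85 mm) begins 54 mm behind the grasp point. The pads swing forward as they close: fully open they stand 13 mm farther back than shut.
Start: joints at [1.02, 0.276, 1.505, -0, 1.361, -0.121], TCP at [0.24, 0.523, 0.242] pointing down, gripper open.
Joint ranges: [-2.89, 2.89], [-0.75, 2.08], [0.22, 2.7], [-1.18, 4.32], [0.11, 2.71], [-2.7, 2.7]. Speed limits (rad/s): [2.57, 2.57, 3.14, 3.14, 3.14, 3.14].

### API

Orientations are given as a unit quaternion [w, x, y, z].
In Python, from rig import manip gives the robot as it stands. The module is installed in compiled form; this text tells all that it offers.
- The arm moves only by the tool move_arm, never from a script. Its argument "series" is a list that holds one entry, the list of rows, each a list of 7 numbers: the shift along the world's x, y, z in m, then the turn, a rotation vector about the world's x, y, z in rad, then the finger opening in m, from 0 to 0.0854. A call has 1 to 20 rows; each row shifts and turns the commanded pose from where the row before left it; what a row does not reach is not made up. A row lasts 1/12 s, in which the tool goes at most 41.7 mm and 7.16 degrees, less where a joint would pass 70% of its speed; a pose out of reach is approached as far as the arm can. A call with a gripper value outside its range is refused whole. The fingers move at their own pace and stop on an object; "newtons" is the grip in N (left out, the last holds). Time passes only in rows, so rows that do not move let the fingers close. It gives the time, the measured TCP pose, the force and the opening at its end, in the units of the state.
- manip.get_state(): the state, without advancing time (a new reading comes with each control period).
- manip.get_image(name): name is "scene" or "top" or "wrist"; returns a dict with "color" (480x640x3 uint8, red, green, blue), "fx", "fy", "cx", "cy" (pixels), "R" (3x3) and "t" (3): a world point X has camera coordinates R X + t; the wrist camera has in their place "tool_from_camera" (4x4, takes a point from camera to tool coordinates, whose origin is the TCP and whose axes are the flange's). Camera axes: x right, y down, z forward; pixel columns grow to the right and rows downward; lengths in m; the calibration is good to about 2 mm. A picture is of the moment at which its call begins: read the wrist's pose just before it. There is no depth.
- manip.sign_off(): hands the job in, once; it reports no verdict.
The state is a dict: "clock": time; "qpos": joint angles; "qd": joint speeds; "effort": joint torques, N m; "position": TCP position; "ee_rot": TCP orientation; "contact_force": force on the tool from outside, world axes, zero at the start; "moment": the same for the moment, N m; "width": finger opening in m.
Only numpy, scipy, OpenCV 4.12 (cv2) and the standard library are available. Lean on these libraries where they do the work, as an engineer would, in place of code of your own. Each camera call takes 0.05 s, during which the arm holds its last target.

## Working session

There is one attempt and no reset: what is moved stays moved. The work goes in short steps, Python scripts to look and compute and a tool call to move; the robot and the scene stay as the last step left them, time stands still between calls to the robot, and variables do not carry over. Pictures are saved under pics/ and viewed, and the job is handed in when it is done.

Besides the shell and the picture viewer there is one more tool, called after "Call:" as a command line: name --argument value ..., lists and objects as JSON in quotes. move_arm: Moves the arm, as the interface text tells. Its arguments: {"type":"object","properties":{"series":{"type":"array"},"newtons":{"type":"number"}},"required":["series"]}

```bash
mkdir -p pics; ls; cat > h.py <<'E'
import numpy as np, cv2
from rig import manip
def snap(n,f):
    im=manip.get_image(n); cv2.imwrite('pics/'+f,cv2.cvtColor(im['color'],cv2.COLOR_RGB2BGR)); return im
E
python3 - <<'E'
from h import *
s=manip.get_state(); print(s)
for n in('scene','top','wrist'):
    im=snap(n,n+'0.png'); print(n,im['fx'],im['fy'],im['cx'],im['cy'],im.get('R'),im.get('t'),im.get('tool_from_camera'))
    np.savez('cal_'+n,**{k:v for k,v in im.items()})
E
```

```text
pics
{'clock': 0.0, 'qpos': array([ 1.02003905e+00,  2.76607560e-01,  1.50613802e+00,  2.83394534e-05,
        1.36070779e+00, -1.21019657e-01]), 'qd': array([ 0.00063822, -0.00158018,  0.00071261,  0.00053905,  0.00067204,
        0.0012661 ]), 'effort': array([-9.12247215e-04, -4.16771793e+01, -2.45805305e+01,  4.11824328e-05,
        1.10262766e-02,  2.07616367e-06]), 'position': array([0.23930019, 0.52227639, 0.24143059]), 'ee_rot': array([-3.19734727e-04,  2.13222064e-01,  9.77003319e-01, -8.73800824e-04]), 'contact_force': array([-0.04466131, -0.39034975,  0.59309746]), 'moment': array([-0.02963615, -0.02091763, -0.04635141]), 'width': 0.085249673226215}
scene 552.4131266379713 552.4131266379713 321.3753175185996 248.17815084297916 [[-0.82829049  0.5600787  -0.01570722]
 [ 0.45393604  0.65435714 -0.60477996]
 [-0.32844624 -0.50806356 -0.7962377 ]] [ 0.43144933 -0.27819491  1.46002745] None
top 495.76552149517596 495.76552149517596 325.2055465934594 238.78538499511575 [[ 0.02339227 -0.99956552 -0.01793235]
 [-0.98925289 -0.02055386 -0.14476279]
 [ 0.14433131  0.02112596 -0.98930388]] [0.07959471 0.58284626 0.89647098] None
wrist 412.0776964696729 412.0776964696729 323.3778022545462 241.04813829437992 None None [[-6.04242845e-04 -9.55953565e-01 -2.93517318e-01  7.56362398e-02]
 [ 9.99999817e-01 -5.87777510e-04 -1.44300610e-04 -6.43914654e-04]
 [-3.45781962e-05 -2.93517351e-01  9.55953745e-01 -1.31332114e-01]
 [ 0.00000000e+00  0.00000000e+00  0.00000000e+00  1.00000000e+00]]
```

View pics/scene0.png

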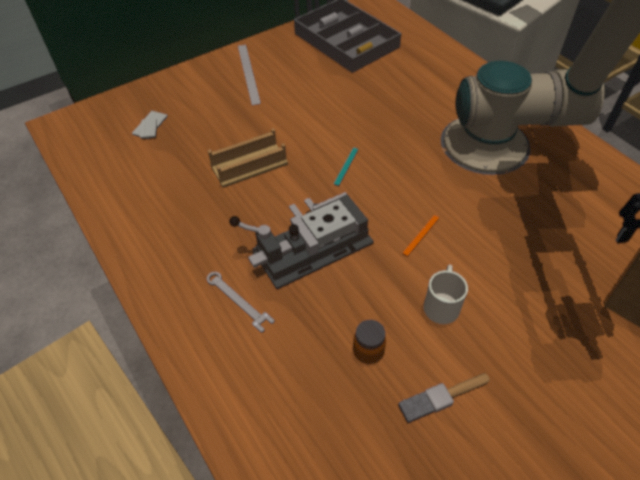

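View pics/top0.png

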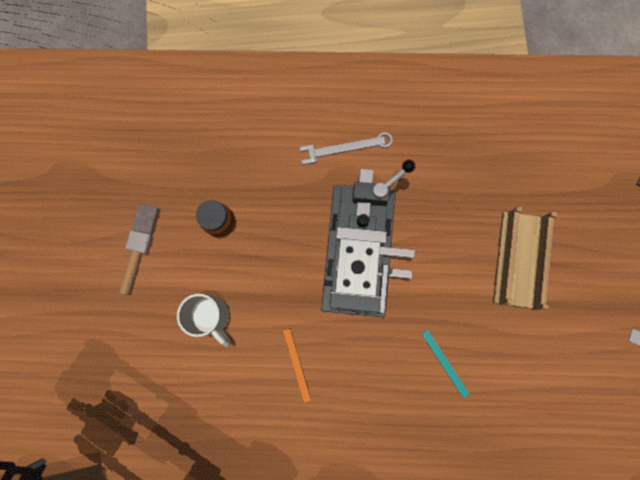

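View pics/wrist0.png

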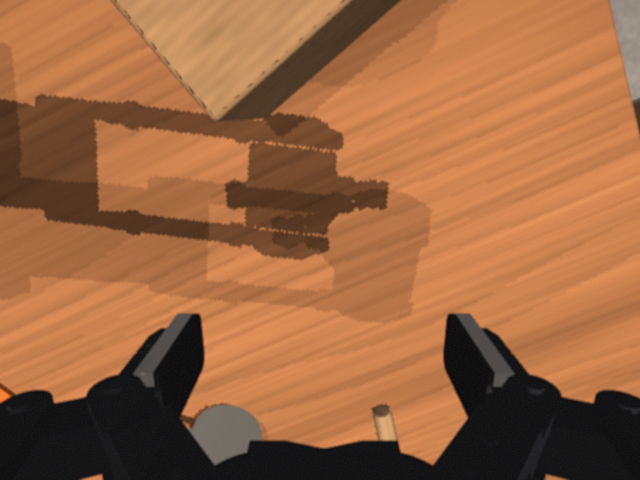

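```bash
python3 - <<'E'
import cv2
a=cv2.imread('pics/top0.png')
cv2.imwrite('pics/c1.png',cv2.resize(a[140:330,300:430],None,fx=4,fy=3.15*4/3.15,interpolation=cv2.INTER_CUBIC)[:600] if 0 else cv2.resize(a[150:325,310:430],None,fx=3.4,fy=3.4,interpolation=cv2.INTER_CUBIC))
cv2.imwrite('pics/c2.png',cv2.resize(a[195:320,480:570],None,fx=4,fy=4,interpolation=cv2.INTER_CUBIC))
b=cv2.imread('pics/scene0.png')
cv2.imwrite('pics/c3.png',cv2.resize(b[120:290,200:380],None,fx=3.5,fy=3.5,interpolation=cv2.INTER_CUBIC))
E
```

```text
(no output)
```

View pics/c1.png

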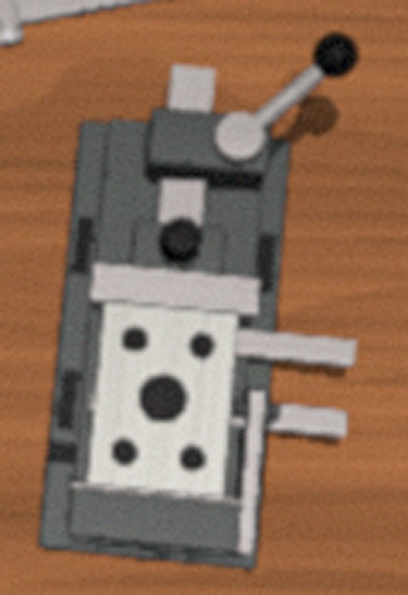

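View pics/c2.png

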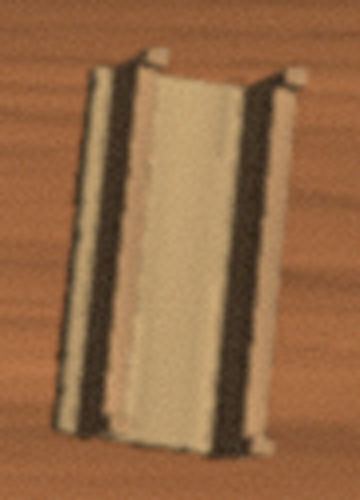

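View pics/c3.png

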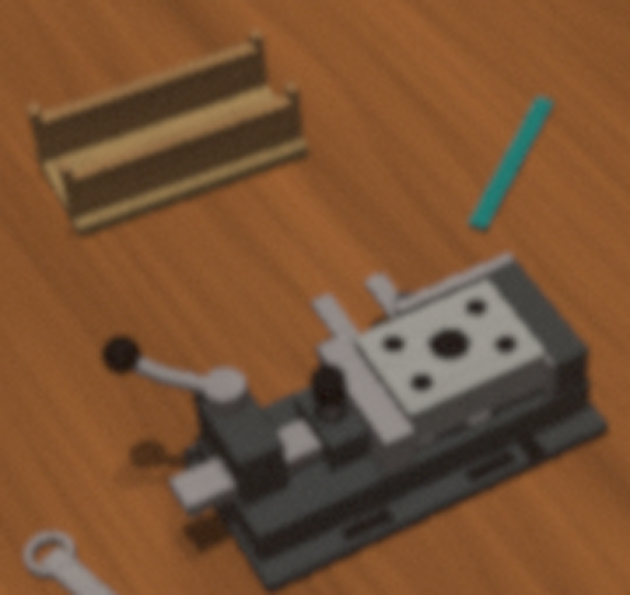

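```bash
cat >> h.py <<'E'
from scipy.spatial.transform import Rotation as Ro
def ray(n,uv,z,im=None,pose=None):
    c=im if im is not None else np.load('cal_%s.npz'%n,allow_pickle=True)
    d=np.array([(uv[0]-c['cx'])/c['fx'],(uv[1]-c['cy'])/c['fy'],1.])
    if pose is None:
        R,t=c['R'],c['t']; o=-R.T@t; w=R.T@d
    else:
        T=c['tool_from_camera']; Rw=pose[1]; o=pose[0]+Rw@T[:3,3]; w=Rw@T[:3,:3]@d
    return o+w*(z-o[2])/w[2]
def proj(n,X,im=None,pose=None):
    c=im if im is not None else np.load('cal_%s.npz'%n,allow_pickle=True)
    if pose is None: p=c['R']@X+c['t']
    else:
        T=c['tool_from_camera']; p=T[:3,:3].T@(pose[1].T@(X-pose[0])-T[:3,3])
    return np.array([c['fx']*p[0]/p[2]+c['cx'],c['fy']*p[1]/p[2]+c['cy']])
def pose():
    s=manip.get_state(); q=s['ee_rot']; return s['position'],Ro.from_quat([q[1],q[2],q[3],q[0]]).as_matrix()
def fit2(loc,wor):
    loc=np.array(loc)[:,:2];wor=np.array(wor)[:,:2]
    a=loc-loc.mean(0);b=wor-wor.mean(0)
    th=np.arctan2((a[:,0]*b[:,1]-a[:,1]*b[:,0]).sum(),(a*b).sum())
    R=np.array([[np.cos(th),-np.sin(th)],[np.sin(th),np.cos(th)]])
    t=wor.mean(0)-R@loc.mean(0); return th,t,(wor-(loc@R.T+t))
E
python3 - <<'E'
from h import *
C=lambda x,y:(310+x/3.4,150+y/3.4)
pts={'blk+x+y':((100,304),.080,(.049,.036)),'blk+x-y':((239,313),.080,(.049,-.036)),'blk-x-y':((225,500),.080,(-.049,-.036)),'blk-x+y':((88,488),.080,(-.049,.036)),
'ball':((336,54),.108,(.141+.065*np.sin(.8),-.0255-.065*np.cos(.8))),'knob':((180,236),.101,(.083,0)),'jaw+y':((92,298),.074,(.049,.045)),'jaw+yb':((94,264),.074,(.069,.045)),'jaw-yb':((259,279),.074,(.069,-.045))}
L=[];W=[]
for k,(c,z,l) in pts.items():
    w=ray('top',C(*c),z); L.append(l);W.append(w)
th,t,r=fit2(L,W); print(th,t)
for k,e in zip(pts,r): print(k,(e*1000).round(1))
c,s=np.cos(th),np.sin(th);R=np.array([[c,-s],[s,c]])
for n,cc in (('A',[(352,340),(356,365),(240,331),(240,357)]),('B',[(346,411),(345,438),(272,403),(272,428)])):
    for q in cc: print(n,((R.T@(ray('top',C(*q),.046)[:2]-t))*1000).round(1))
# scene check
p=lambda x,y:(200+x/3.5,120+y/3.5)
for k,q,z in (('ball',(120,354),.108),('knob',(327,375),.101)):
    print(k,'scene',ray('scene',p(*q),z),'top',ray('top',C(*pts[k][0]),z))
# rack
D=lambda x,y:(480+x/4,195+y/4)
for q,z in (((155,55),.06),((297,76),.06),((262,447),.06),((92,70),.012),((62,430),.012),((105,432),.05)):print('rack',ray('top',D(*q),z))
for q,z in (((38,112),.06),((68,175),.06),((256,40),.06),((292,90),.06)):print('rack scene',ray('scene',p(*q),z))
E
```

```text
-0.07822076439406689 [0.52501891 0.03064724]
blk+x+y [-1.7  3.1]
blk+x-y [0.6 0.6]
blk-x-y [-1.1 -0.4]
blk-x+y [-2.1 -0.1]
ball [ 0.4 -1.4]
knob [1.1 0.5]
jaw+y [ 1.6 -1.6]
jaw+yb [ 0.3 -0.7]
jaw-yb [0.9 0. ]
A [  45.7 -101.3]
A [  32.1 -104.5]
A [ 44.6 -39.4]
A [ 30.2 -40.7]
B [   6.3 -101. ]
B [  -8.5 -101.6]
B [  6.6 -60.3]
B [ -7.1 -61.4]
ball scene [ 0.705987   -0.05219964  0.108     ] top [ 0.7069056  -0.05602098  0.108     ]
knob scene [0.60915126 0.02810441 0.101     ] top [0.60884346 0.02467791 0.101     ]
rack [ 0.6425535  -0.26737171  0.06      ]
rack [ 0.63388186 -0.33256733  0.06      ]
rack [ 0.46247839 -0.30952504  0.06      ]
rack [ 0.64481745 -0.25433709  0.012     ]
rack [ 0.46923347 -0.23516123  0.012     ]
rack [ 0.46782989 -0.2425613   0.05      ]
rack scene [ 0.63239816 -0.32214919  0.06      ]
rack scene [ 0.64430088 -0.25393353  0.06      ]
rack scene [ 0.46650514 -0.29867855  0.06      ]
rack scene [ 0.47301639 -0.23811196  0.06      ]
```

Call:
move_arm --series '[[[0.018,-0.027,0.003,0,0,-0.021,0.06],[0.018,-0.027,0.003,0,0,-0.021,0.06],[0.018,-0.027,0.003,0,0,-0.021,0.06],[0.018,-0.027,0.003,0,0,-0.021,0.06],[0.018,-0.027,0.003,0,0,-0.021,0.06],[0.018,-0.027,0.003,0,0,-0.021,0.06],[0.018,-0.027,0.003,0,0,-0.021,0.06],[0.018,-0.027,0.003,0,0,-0.021,0.06],[0.018,-0.027,0.003,0,0,-0.021,0.06],[0.018,-0.027,0.003,0,0,-0.021,0.06],[0.018,-0.027,0.003,0,0,-0.021,0.06],[0.018,-0.027,0.003,0,0,-0.021,0.06],[0.018,-0.027,0.003,0,0,-0.021,0.06],[0.018,-0.027,0.003,0,0,-0.021,0.06],[0.018,-0.027,0.003,0,0,-0.021,0.06],[0.018,-0.027,0.003,0,0,-0.021,0.06],[0.018,-0.027,0.003,0,0,-0.021,0.06],[0.018,-0.027,0.003,0,0,-0.021,0.06],[0.018,-0.027,0.003,0,0,-0.021,0.06],[0.018,-0.027,0.003,0,0,-0.021,0.06]]]'

```text
clock: 1.82
position: [0.6001, -0.0188, 0.3021]
ee_rot: [-0.0, 0.413, 0.911, 0.0]
contact_force: [0.9, 0.7, -0.0]
width: 0.0599
```

```bash
python3 - <<'E'
from h import *
s=manip.get_state(); print(s['clock'],s['position'],s['qpos'],s['qd'].round(3),s['contact_force'])
p=pose(); im=snap('wrist','w1.png'); np.savez('w1',p=p[0],R=p[1])
E
```

```text
1.8167 [ 0.60009373 -0.01875338  0.30209809] [-1.47213637e-01  2.89388355e-01  1.33943109e+00  2.05992782e-04
  1.51342395e+00 -8.66922527e-01] [-0.497  0.335 -0.56   0.005  0.217 -0.244] [ 0.93638804  0.74897787 -0.00680928]
```

View pics/w1.png

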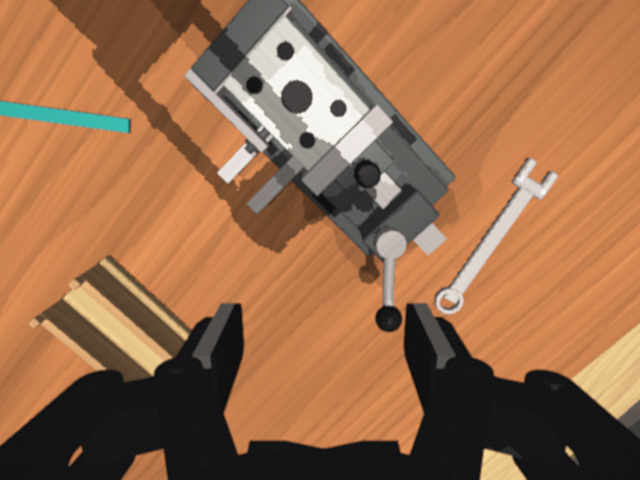

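```bash
python3 - <<'E'
from h import *
z=np.load('w1.npz'); P=(z['p'],z['R'])
r=lambda uv,h: ray('wrist',uv,h,pose=P)
print('ball',r((389,319),.108),'knob',r((367,174),.101))
W=[r((389,319),.108),r((367,174),.101),r((303,178),.074),r((380,105),.074)]
L=[(.1876,-.0708),(.083,0),(.049,-.045),(.049,.045)]
th,t,e=fit2(L,W);print(th,t,(e*1000).round(1))
a=cv2.imread('pics/w1.png'); cv2.imwrite('pics/w1c.png',cv2.resize(a[0:340,180:470],None,fx=1.75,fy=1.75))
E
```

```text
ball [ 0.70583916 -0.05329309  0.108     ] knob [0.60612162 0.02647958 0.101     ]
-0.09565205052754344 [0.52571397 0.03487732] [[ 0.1  0.2]
 [-2.2 -0.5]
 [ 0.9  0.9]
 [ 1.2 -0.6]]
```

View pics/w1c.png

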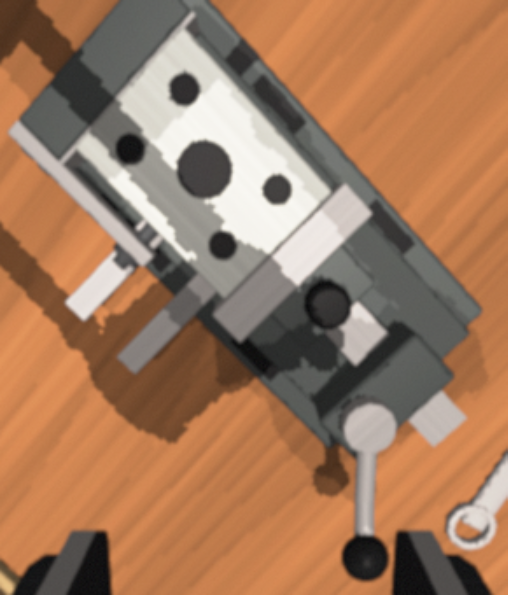

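Call:
move_arm --series '[[[0.013,-0.0045,-0.01,0,0,0,0.06],[0.013,-0.0045,-0.01,0,0,0,0.06],[0.013,-0.0045,-0.01,0,0,0,0.06],[0.013,-0.0045,-0.01,0,0,0,0.06],[0.013,-0.0045,-0.01,0,0,0,0.06],[0.013,-0.0045,-0.01,0,0,0,0.06],[0.013,-0.0045,-0.01,0,0,0,0.06],[0.013,-0.0045,-0.01,0,0,0,0.06],[0.002,-0.001,0,0,0,0,0.06],[0,0,0,0,0,0,0.06],[0,0,0,0,0,0,0.06],[0,0,0,0,0,0,0.06]]]'

```text
clock: 2.87
position: [0.7054, -0.0539, 0.2232]
ee_rot: [0.0, 0.412, 0.911, 0.0]
contact_force: [1.3, 0.3, 0.9]
width: 0.0596
```

```bash
python3 - <<'E'
from h import *
s=manip.get_state(); print(s['clock'],s['position'],s['contact_force'])
P=pose(); im=snap('wrist','w2.png'); a=im['color'].astype(int)
m=(a.max(2)<70).astype(np.uint8); 
print('proj ball',proj('wrist',np.array([.706,-.054,.108]),pose=P))
E
```

```text
2.8667 [ 0.70544621 -0.05387773  0.22315236] [1.25531352 0.3010884  0.93980551]
proj ball [324.89278735 241.59044961]
```

View pics/w2.png

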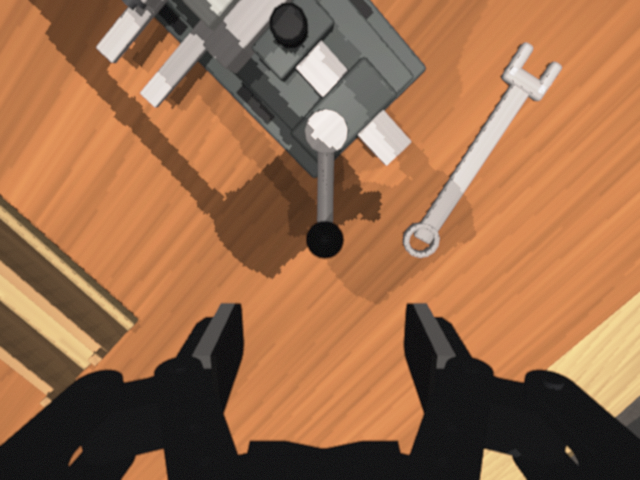

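Call:
move_arm --series '[[[0,0,-0.015,0,0,0,0.06],[0,0,-0.015,0,0,0,0.06],[0,0,-0.015,0,0,0,0.06],[0,0,-0.015,0,0,0,0.06],[0,0,-0.015,0,0,0,0.06],[0,0,-0.015,0,0,0,0.06],[0,0,-0.015,0,0,0,0.06],[0,0,-0.015,0,0,0,0.06],[0,0,0,0,0,0,0.06],[0,0,0,0,0,0,0.015],[0,0,0,0,0,0,0.015],[0,0,0,0,0,0,0.015],[0,0,0,0,0,0,0.015],[0,0,0,0,0,0,0.015],[0,0,0,0,0,0,0.015],[0,0,0,0,0,0,0.015]]]' --newtons 40

```text
clock: 4.25
position: [0.7066, -0.0543, 0.1042]
ee_rot: [0.002, 0.412, 0.911, 0.001]
contact_force: [-0.8, 1.1, 6.7]
width: 0.0215
```

```bash
python3 - <<'E'
from h import *
s=manip.get_state(); print(s['position'],s['contact_force'],s['width'])
# arc increments, lever angle steps of 0.11 from 0 to 1.1
th=-0.085; R=np.array([[np.cos(th),-np.sin(th)],[np.sin(th),np.cos(th)]])
a=np.linspace(0,1.1,12)-0.8
p=np.c_[-np.sin(a),-np.cos(a)]*.065@R.T
print(np.diff(p,axis=0).round(4), p[-1]-p[0])
E
```

```text
[ 0.70659913 -0.05432259  0.10422714] [-0.82190287  1.10970913  6.66019334] 0.021470527530828613
[[-0.0051 -0.004 ]
 [-0.0055 -0.0035]
 [-0.0058 -0.0029]
 [-0.0061 -0.0023]
 [-0.0063 -0.0017]
 [-0.0064 -0.0011]
 [-0.0065 -0.0004]
 [-0.0065  0.0002]
 [-0.0064  0.0009]
 [-0.0063  0.0015]
 [-0.0061  0.0021]] [-0.06702648 -0.01116084]
```

Call:
move_arm --series '[[[0,0,0,0,0,0,0.04],[0,0,0,0,0,0,0.04],[0,0,-0.004,0,0,0,0.04],[0,0,-0.004,0,0,0,0.04],[0,0,0,0,0,0,0.015],[0,0,0,0,0,0,0.015],[0,0,0,0,0,0,0.015],[0,0,0,0,0,0,0.015],[0,0,0,0,0,0,0.015],[0,0,0,0,0,0,0.015]]]' --newtons 40

```text
clock: 5.08
position: [0.705, -0.054, 0.0933]
ee_rot: [-0.001, 0.412, 0.911, -0.0]
contact_force: [0.5, 0.8, -7.9]
width: 0.0214
```

Call:
move_arm --series '[[[0,0,0,0,0,0,0.04],[0,0,0,0,0,0,0.04],[0,0,0.004,0,0,0,0.04],[0,0,0,0,0,0,0.04],[0,0,0,0,0,0,0.015],[0,0,0,0,0,0,0.015],[0,0,0,0,0,0,0.015],[0,0,0,0,0,0,0.015],[0,0,0,0,0,0,0.015],[0,0,0,0,0,0,0.015]]]' --newtons 50

```text
clock: 5.92
position: [0.706, -0.0546, 0.0995]
ee_rot: [0.001, 0.412, 0.911, 0.0]
contact_force: [-0.5, -0.3, 6.6]
width: 0.0213
```

Call:
move_arm --series '[[[-0.0025,-0.002,0,0,0,-0.05,0.015],[-0.0026,-0.002,0,0,0,-0.05,0.015],[-0.0027,-0.0018,0,0,0,-0.05,0.015],[-0.0028,-0.0017,0,0,0,-0.05,0.015],[-0.0029,-0.0015,0,0,0,-0.05,0.015],[-0.0029,-0.0014,0,0,0,-0.05,0.015],[-0.003,-0.0012,0,0,0,-0.05,0.015],[-0.0031,-0.0011,0,0,0,-0.05,0.015],[-0.0031,-0.001,0,0,0,-0.05,0.015],[-0.0032,-0.0007,0,0,0,-0.05,0.015],[-0.0064,-0.0011,0,0,0,-0.1,0.015],[-0.0065,-0.0004,0,0,0,-0.1,0.015],[-0.0065,0.0002,0,0,0,-0.1,0.015],[-0.0064,0.0009,0,0,0,-0.1,0.015],[-0.0063,0.0015,0,0,0,-0.1,0.015],[-0.0061,0.0021,0,0,0,-0.1,0.015],[-0.003,0.0012,0,0,0,-0.02,0.015],[-0.002,0.0008,0,0,0,0,0.015],[0,0,0,0,0,0,0.015]]]'

```text
clock: 7.5
position: [0.6389, -0.0653, 0.0996]
ee_rot: [0.005, 0.832, 0.554, 0.004]
contact_force: [8.6, -2.1, -0.4]
width: 0.0213
```

```bash
python3 - <<'E'
from h import *
s=manip.get_state(); print(s['position'],s['contact_force'],s['width'])
snap('top','t1.png'); a=cv2.imread('pics/t1.png'); cv2.imwrite('pics/t1c.png',cv2.resize(a[150:325,310:430],None,fx=3.4,fy=3.4,interpolation=cv2.INTER_CUBIC))
E
```

```text
[ 0.63886321 -0.06527078  0.09960538] [ 8.58647589 -2.06264605 -0.41659917] 0.021252223612537008
```

View pics/t1c.png

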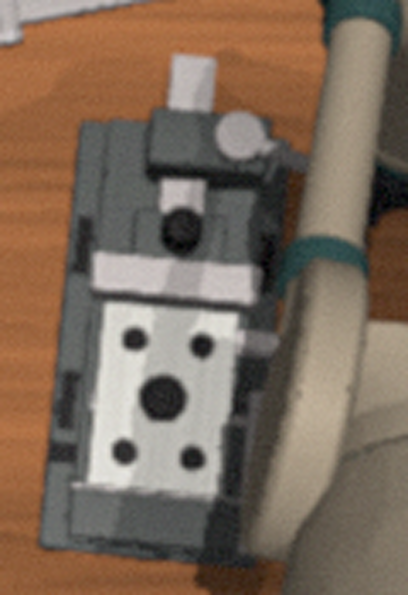

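Call:
move_arm --series '[[[0,0,0,0,0,0,0.045],[0,0,0,0,0,0,0.045],[0,0,0,0,0,0,0.045],[0,0,0.02,0,0,0,0.05],[0,0,0.025,0,0,0,0.05],[0,0,0.025,0,0,0,0.05],[-0.002,0.007,0.02,0,0,-0.09,0.05],[-0.0017,0.0065,0.006,0,0,-0.09,0.05],[-0.0017,0.0065,0,0,0,-0.09,0.05],[-0.0017,0.0065,0,0,0,-0.09,0.05],[-0.0017,0.0065,0,0,0,-0.09,0.05],[-0.0017,0.0065,0,0,0,-0.09,0.05],[-0.0017,0.0065,0,0,0,-0.09,0.05],[-0.0017,0.0065,0,0,0,-0.09,0.05],[-0.0017,0.0065,0,0,0,-0.09,0.05],[-0.0017,0.0065,0,0,0,-0.09,0.05],[-0.0017,0.0065,0,0,0,-0.09,0.05],[-0.0017,0.0065,0,0,0,-0.09,0.05],[-0.001,0.0025,0,0,0,-0.09,0.05],[0,0,0,0,0,-0.09,0.05]]]'

```text
clock: 9.22
position: [0.6107, 0.0185, 0.1938]
ee_rot: [-0.0, 0.999, -0.046, -0.001]
contact_force: [-0.1, -0.1, -0.5]
width: 0.0499
```

Call:
move_arm --series '[[[0,0,0,0,0,0,0.05],[0,0,0,0,0,0,0.05],[0,0,0,0,0,0,0.05]]]'

```text
clock: 9.47
position: [0.6116, 0.0175, 0.194]
ee_rot: [0.0, 0.999, -0.043, -0.0]
contact_force: [-0.9, 0.2, 0.2]
width: 0.05
```

```bash
python3 - <<'E'
from h import *
s=manip.get_state(); print(s['position'],s['contact_force'],s['width'],s['qpos'].round(2))
P=pose(); snap('wrist','w3.png'); print(proj('wrist',np.array([.611,.0247,.101]),pose=P)); np.savez('w3',p=P[0],R=P[1])
E
```

```text
[0.611564   0.01751208 0.19402226] [-0.86665458  0.16851504  0.21745986] 0.05003395433374836 [-0.09  0.36  1.5  -0.    1.28  1.57]
[312.18340776 254.09637342]
```

View pics/w3.png

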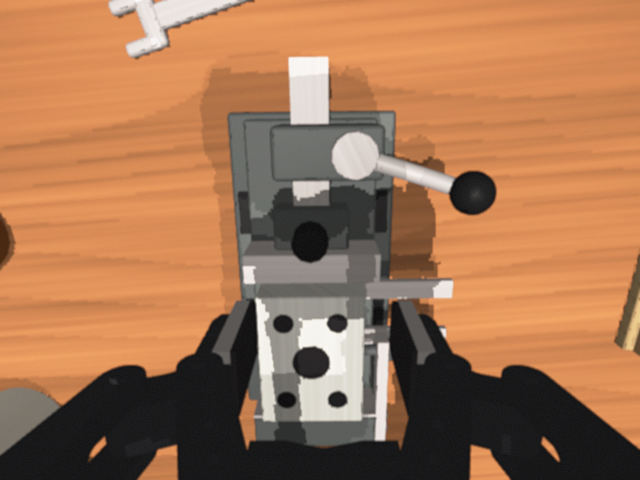

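```bash
python3 - <<'E'
from h import *
z=np.load('w3.npz'); P=(z['p'],z['R'])
r=lambda uv,h: ray('wrist',uv,h,pose=P)
print(r((309.5,242),.101),r((473,193),.108),r((355,156),.1))
# jaw top edges ends, base corners
a=r((229,113),.0);b=r((396,112),.0); print(a,b,np.arctan2(*(a-b)[:2]))
E
```

```text
[0.61838492 0.02553347 0.101     ] [ 0.64017248 -0.06429817  0.108     ] [ 0.66416579 -0.00346586  0.1       ]
[0.69406129 0.08240284 0.        ] [ 0.68385877 -0.04303566  0.        ] 0.08115620081176618
```

Call:
move_arm --series '[[[0.003,0.0037,-0.015,0,0,0,0.05],[0.003,0.0038,-0.015,0,0,0,0.05],[0,0,-0.015,0,0,0,0.05],[0,0,-0.015,0,0,0,0.05],[0,0,-0.015,0,0,0,0.05],[0,0,-0.015,0,0,0,0.05],[0,0,-0.01,0,0,0,0.05],[0,0,-0.01,0,0,0,0.05],[0,0,0,0,0,0,0.05],[0,0,0,0,0,0,0.015],[0,0,0,0,0,0,0.015],[0,0,0,0,0,0,0.015],[0,0,0,0,0,0,0.015],[0,0,0,0,0,0,0.015],[0,0,0,0,0,0,0.015],[0,0,0,0,0,0,0.015]]]' --newtons 40

```text
clock: 10.85
position: [0.6187, 0.0251, 0.0854]
ee_rot: [-0.0, 0.999, -0.044, 0.001]
contact_force: [-0.5, 1.2, 5.4]
width: 0.0203
```

```bash
python3 - <<'E'
from h import *
s=manip.get_state(); print(s['position'],s['contact_force'],s['width'])
P=pose(); snap('wrist','w4.png'); print(ray('wrist',(309,130),.1,pose=P))
E
```

```text
[0.61867809 0.02511373 0.08536637] [-0.51230532  1.24142858  5.39436865] 0.0203318953428243
[0.69035708 0.02336976 0.1       ]
```

View pics/w4.png

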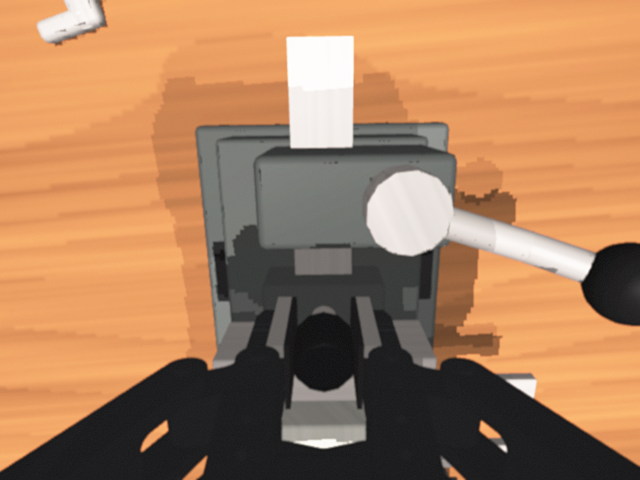

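Call:
move_arm --series '[[[0.002,-0.0002,0,0,0,0,0.015],[0.002,-0.0002,0,0,0,0,0.015],[0.002,-0.0002,0,0,0,0,0.015],[0.002,-0.0001,0,0,0,0,0.015],[0.002,-0.0002,0,0,0,0,0.015],[0,0,0,0,0,0,0.015],[0,0,0,0,0,0,0.015]]]'

```text
clock: 11.48
position: [0.627, 0.0245, 0.0853]
ee_rot: [-0.0, 0.999, -0.044, -0.001]
contact_force: [-3.0, 1.2, 8.3]
width: 0.0199
```

```bash
python3 - <<'E'
from h import *
s=manip.get_state(); print(s['position'],s['contact_force'],s['width'])
snap('top','t2.png'); a=cv2.imread('pics/t2.png'); cv2.imwrite('pics/t2c.png',cv2.resize(a[150:325,310:430],None,fx=3.4,fy=3.4,interpolation=cv2.INTER_CUBIC))
E
```

```text
[0.62702289 0.02446151 0.08529457] [-2.99435429  1.16579648  8.30898438] 0.019880018605872248
```

View pics/t2c.png

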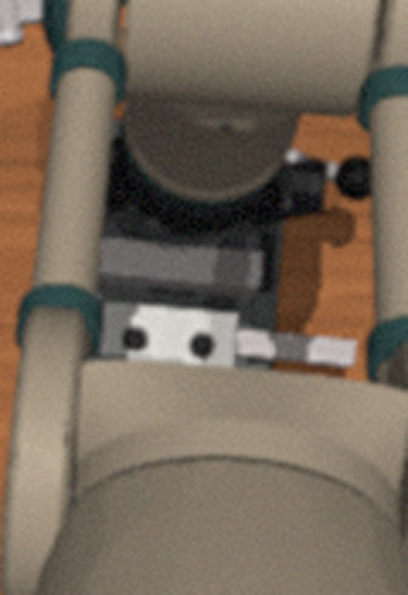

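Call:
move_arm --series '[[[0.002,-0.0002,0,0,0,0,0.015],[0.001,-0.0001,0,0,0,0,0.015],[0,0,0,0,0,0,0.015],[0,0,0,0,0,0,0.015]]]'

```text
clock: 11.87
position: [0.6298, 0.0243, 0.0853]
ee_rot: [-0.0, 0.999, -0.044, -0.001]
contact_force: [-2.5, 1.0, 8.2]
width: 0.0204
```

```bash
python3 - <<'E'
from h import *
s=manip.get_state(); print(s['position'],s['contact_force'],s['width'])
P=pose(); snap('wrist','w5.png')
E
```

```text
[0.62979416 0.02429393 0.08527511] [-2.45737633  0.95866993  8.22658796] 0.0204268317982527
```

View pics/w5.png

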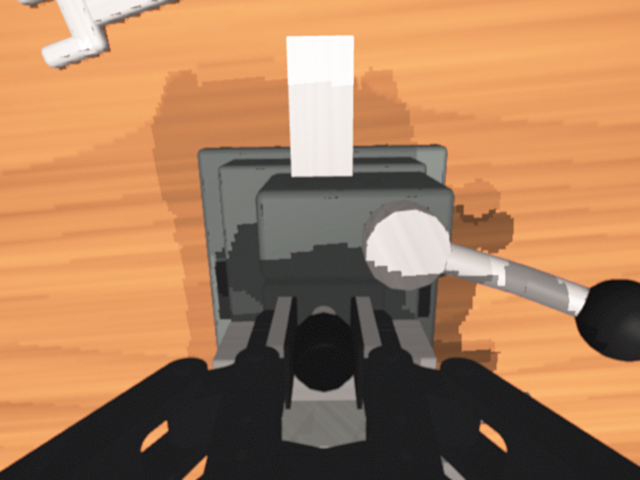

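```bash
python3 - <<'E'
from h import *
P=pose()
print(ray('wrist',(324,351),.101,pose=P)-P[0]) 
th=-.085
w=ray('wrist',(324,351),.101,pose=P)[:2]-[.525,.032]
print('knob vise',np.cos(th)*w[0]+np.sin(th)*w[1],-np.sin(th)*w[0]+np.cos(th)*w[1])
for q in ((607,318),): print(ray('wrist',q,.108,pose=P))
E
```

```text
[0.00341617 0.00017856 0.01569606]
knob vise 0.10850264594330836 0.0016517966304593302
[ 0.64127112 -0.05933713  0.108     ]
```

Call:
move_arm --series '[[[0.001,-0.0001,0,0,0,0,0.015],[0.001,-0.0001,0,0,0,0,0.015],[0,0,0,0,0,0,0.015],[0,0,0,0,0,0,0.015]]]'

```text
clock: 12.25
position: [0.6317, 0.0241, 0.0853]
ee_rot: [-0.0, 0.999, -0.044, -0.001]
contact_force: [-3.2, 1.5, 8.4]
width: 0.0204
```

Call:
move_arm --series '[[[0.001,-0.0001,0,0,0,0,0.015],[0.001,-0.0001,0,0,0,0,0.015],[0,0,0,0,0,0,0.015],[0,0,0,0,0,0,0.015]]]'

```text
clock: 12.58
position: [0.6336, 0.024, 0.0853]
ee_rot: [-0.0, 0.999, -0.044, -0.001]
contact_force: [-3.5, 1.9, 9.4]
width: 0.0201
```

Call:
move_arm --series '[[[0.001,-0.0001,0,0,0,0,0.015],[0,0,0,0,0,0,0.015],[0,0,0,0,0,0,0.05],[0,0,0,0,0,0,0.05],[0,0,0,0,0,0,0.05],[0,0,0.02,0,0,0,0.05],[0,0,0.025,0,0,0,0.05],[0,0,0.025,0,0,0,0.04],[0,0,0.025,0,0,0,0.03],[0,0,0.02,0,0,0.09,0.03],[-0.01,-0.01,0,0,0,0.12,0.03],[-0.01,-0.01,0,0,0,0.12,0.03],[-0.01,-0.01,0,0,0,0.12,0.03],[-0.01,-0.01,0,0,0,0.12,0.03],[-0.01,-0.01,0,0,0,0.12,0.03],[-0.01,-0.01,0,0,0,0.12,0.03],[-0.01,-0.01,0,0,0,0.12,0.03],[-0.008,-0.01,0,0,0,0.12,0.03],[0,0,0,0,0,0.12,0.03],[0,0,0,0,0,0.12,0.03]]]'

```text
clock: 14.25
position: [0.5574, -0.0575, 0.199]
ee_rot: [0.0, 0.824, 0.567, -0.0]
contact_force: [0.5, -0.3, -0.0]
width: 0.0303
```

Call:
move_arm --series '[[[0,0,0,0,0,0.12,0.03],[0,0,0,0,0,0.12,0.03],[0,0,0,0,0,0.041,0.03],[0,0,0,0,0,0,0.03],[0,0,0,0,0,0,0.03]]]'

```text
clock: 14.67
position: [0.5579, -0.0568, 0.199]
ee_rot: [-0.0, 0.738, 0.675, -0.0]
contact_force: [0.3, -0.3, -1.4]
width: 0.0301
```

```bash
python3 - <<'E'
from h import *
s=manip.get_state(); print(s['position'],s['contact_force'],s['width'],s['ee_rot'])
P=pose(); snap('wrist','w6.png'); np.savez('w6',p=P[0],R=P[1])
for v in ((.0385,-.085),(.0385,-.103),(-.001,-.101)):
    th=-.085;c,q=np.cos(th),np.sin(th)
    print(proj('wrist',np.array([.525+c*v[0]-q*v[1],.032+q*v[0]+c*v[1],.046]),pose=P))
E
```

```text
[ 0.55790434 -0.0568179   0.19899863] [ 0.25316238 -0.26441838 -1.37560992] 0.03006431299469551 [-6.76143986e-05  7.37992372e-01  6.74809032e-01 -1.54685910e-04]
[321.83147665 224.44727988]
[321.98252692 248.44744425]
[267.44921564 246.07724114]
```

View pics/w6.png

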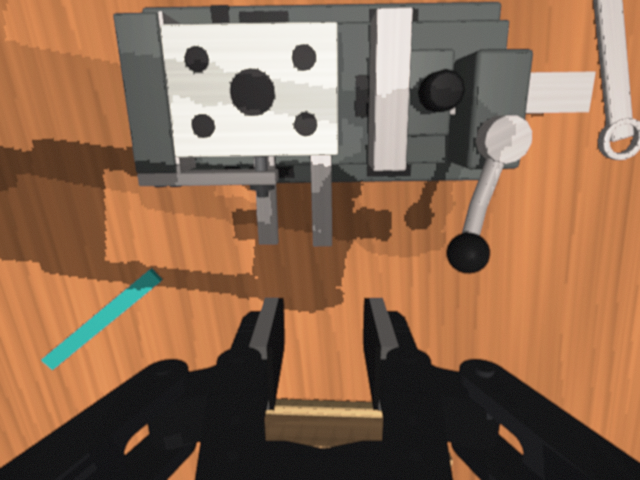

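Call:
move_arm --series '[[[-0.0012,0,-0.015,0,0,0,0.028],[0,0,-0.015,0,0,0,0.028],[0,0,-0.015,0,0,0,0.028],[0,0,-0.015,0,0,0,0.028],[0,0,-0.015,0,0,0,0.028],[0,0,-0.015,0,0,0,0.028],[0,0,-0.015,0,0,0,0.028],[0,0,-0.015,0,0,0,0.028],[0,0,-0.012,0,0,0,0.028],[0,0,-0.01,0,0,0,0.028],[0,0,-0.008,0,0,0,0.028],[0,0,-0.008,0,0,0,0.028],[0,0,0,0,0,0,0.028],[0,0,0,0,0,0,0.028]]]' --newtons 60

```text
clock: 15.88
position: [0.5567, -0.0567, 0.0411]
ee_rot: [-0.0, 0.738, 0.675, -0.0]
contact_force: [-0.4, 0.8, 0.2]
width: 0.0282
```

```bash
python3 - <<'E'
from h import *
s=manip.get_state(); print(s['position'],s['contact_force'],s['width'])
snap('wrist','w7.png'); snap('scene','s7.png')
b=cv2.imread('pics/s7.png')
cv2.imwrite('pics/s7c.png',cv2.resize(b[120:290,200:380],None,fx=3.5,fy=3.5,interpolation=cv2.INTER_CUBIC))
E
```

```text
[ 0.55670823 -0.05668274  0.04113667] [-0.38115516  0.81286086  0.21610237] 0.028163776169404516
```

View pics/w7.png

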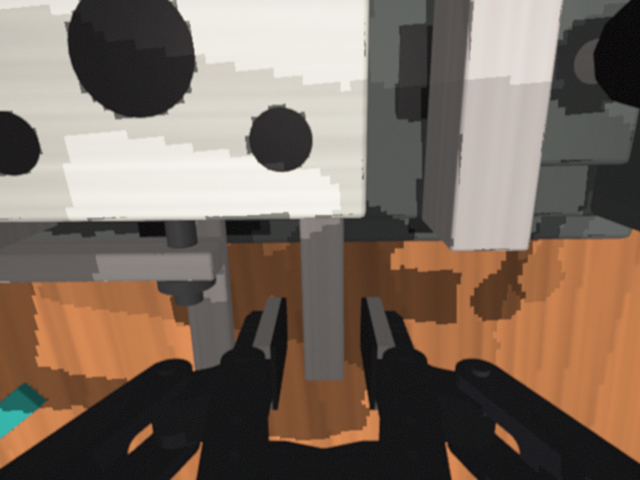

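View pics/s7c.png

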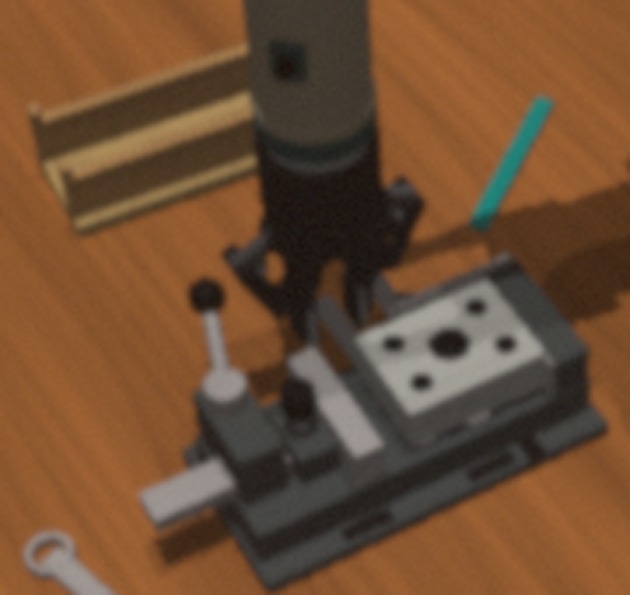

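Call:
move_arm --series '[[[0,0,0,0,0,0,0.005],[0,0,0,0,0,0,0.005],[0,0,0,0,0,0,0.005],[0,0,0,0,0,0,0.005],[0,0,0,0,0,0,0.005],[0,0,0,0,0,0,0.005]]]' --newtons 60

```text
clock: 16.48
position: [0.5569, -0.0568, 0.0419]
ee_rot: [0.0, 0.737, 0.675, 0.0]
contact_force: [-0.7, 0.2, 3.6]
width: 0.0125
```

```bash
python3 - <<'E'
from h import *
s=manip.get_state(); print(s['position'],s['contact_force'],s['width'])
P=pose(); print('end rel tcp',ray('wrist',(323,380),.046,pose=P)-P[0])
snap('wrist','w8.png')
E
```

```text
[ 0.55693153 -0.05677877  0.04193964] [-0.69591549  0.16120755  3.63679503] 0.01245799253868217
end rel tcp [-0.00221998 -0.01569367  0.00406036]
```

View pics/w8.png

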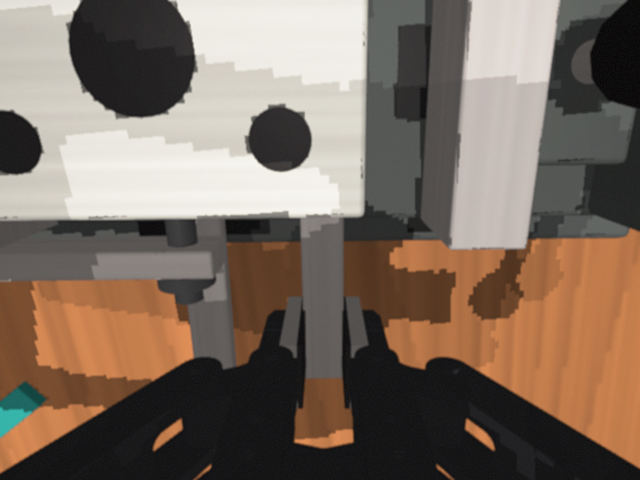

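Call:
move_arm --series '[[[0,0,0.001,0,0,0,0.005],[0,0,0,0,0,0,0.005],[-0.0002,-0.002,0,0,0,0,0.005],[-0.0003,-0.003,0,0,0,0,0.005],[-0.0003,-0.003,0,0,0,0,0.005],[-0.0003,-0.004,0,0,0,0,0.005],[-0.0004,-0.004,0,0,0,0,0.005]]]'

```text
clock: 17.12
position: [0.5552, -0.0731, 0.0422]
ee_rot: [-0.0, 0.738, 0.675, -0.0]
contact_force: [0.9, 0.7, 0.2]
width: 0.0122
```

```bash
python3 - <<'E'
from h import *
s=manip.get_state(); print(s['position'],s['contact_force'],s['width'])
snap('wrist','w9.png')
E
```

```text
[ 0.55518099 -0.07305384  0.04221564] [0.8918863  0.67467882 0.19254717] 0.012205690304739027
```

View pics/w9.png

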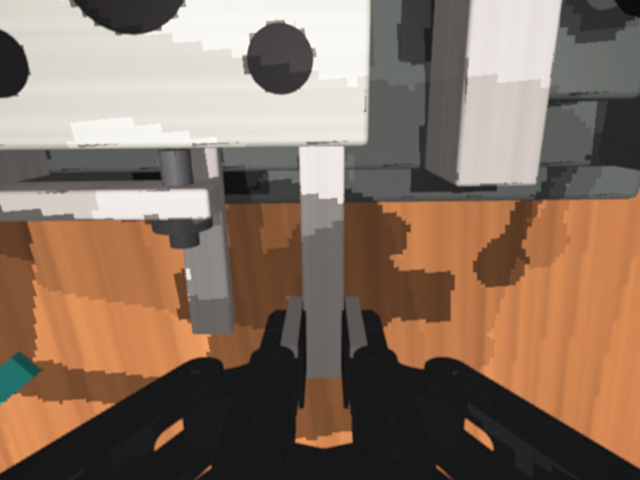

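Call:
move_arm --series '[[[-0.0004,-0.005,0,0,0,0,0.005],[-0.0004,-0.005,0,0,0,0,0.005],[-0.0005,-0.005,0,0,0,0,0.005],[-0.0004,-0.005,0,0,0,0,0.005],[-0.0004,-0.005,0,0,0,0,0.005],[-0.0004,-0.005,0,0,0,0,0.005],[-0.0005,-0.005,0,0,0,0,0.005],[-0.0004,-0.005,0,0,0,0,0.005],[-0.0004,-0.005,0,0,0,0,0.005],[-0.0004,-0.005,0,0,0,0,0.005],[0,0,0,0,0,0,0.005]]]'

```text
clock: 18.08
position: [0.5511, -0.1239, 0.0423]
ee_rot: [0.0, 0.738, 0.675, -0.0]
contact_force: [-0.6, -0.2, -0.0]
width: 0.012
```

Call:
move_arm --series '[[[-0.0004,-0.005,0,0,0,0,0.005],[-0.0004,-0.005,0,0,0,0,0.005],[-0.0005,-0.005,0,0,0,0,0.005],[-0.0004,-0.005,0,0,0,0,0.005],[-0.0004,-0.005,0,0,0,0,0.005],[-0.0004,-0.005,0,0,0,0,0.005],[-0.0005,-0.005,0,0,0,0,0.005],[-0.0004,-0.005,0,0,0,0,0.005],[-0.0004,-0.005,0,0,0,0,0.005],[0,0,0,0,0,0,0.005],[0,0,0,0,0,0,0.005]]]'

```text
clock: 19.0
position: [0.5472, -0.168, 0.0423]
ee_rot: [0.0, 0.738, 0.675, 0.0]
contact_force: [-0.3, 0.1, -1.2]
width: 0.0121
```

```bash
python3 - <<'E'
from h import *
s=manip.get_state(); print(s['position'],s['contact_force'],s['width'])
snap('wrist','w10.png');snap('scene','s10.png')
b=cv2.imread('pics/s10.png')
cv2.imwrite('pics/s10c.png',cv2.resize(b[120:290,200:380],None,fx=3.5,fy=3.5,interpolation=cv2.INTER_CUBIC))
E
```

```text
[ 0.54718716 -0.16797897  0.04231912] [-0.28736273  0.09826701 -1.21236252] 0.012073570997797623
```

View pics/w10.png

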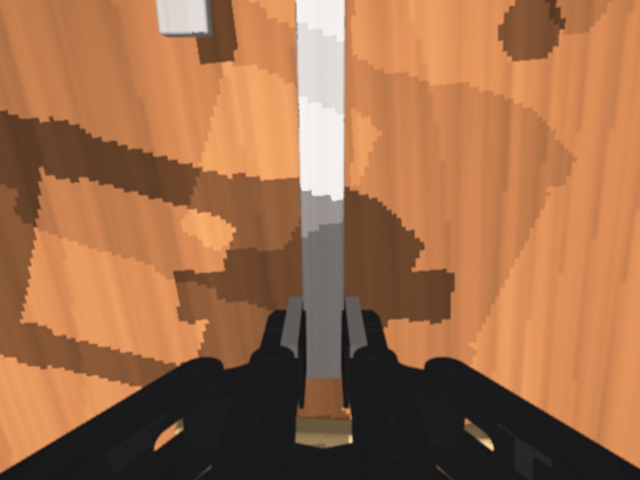

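View pics/s10c.png

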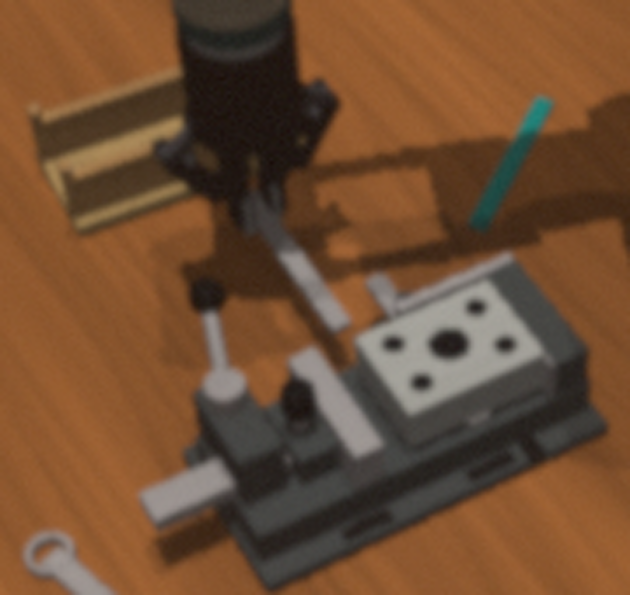

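Call:
move_arm --series '[[[0,0,0.012,0,0,0,0.005],[0,0,0.015,0,0,0,0.005],[0,0,0.015,0,0,0,0.005],[0,0,0.01,0,0,-0.019,0.005],[0,0,0,0,0,0,0.005]]]'

```text
clock: 19.52
position: [0.5487, -0.168, 0.0966]
ee_rot: [0.002, 0.744, 0.668, 0.001]
contact_force: [1.0, 0.1, -0.8]
width: 0.0122
```

```bash
python3 - <<'E'
from h import *
s=manip.get_state(); print(s['position'],s['contact_force'],s['width'])
snap('top','t11.png')
b=cv2.imread('pics/t11.png')
cv2.imwrite('pics/t11c.png',cv2.resize(b[150:330,320:570],None,fx=3.2,fy=3.2,interpolation=cv2.INTER_CUBIC))
E
```

```text
[ 0.54874006 -0.16800155  0.09656525] [ 0.96719384  0.08702399 -0.75888474] 0.012164670921060931
```

View pics/t11c.png

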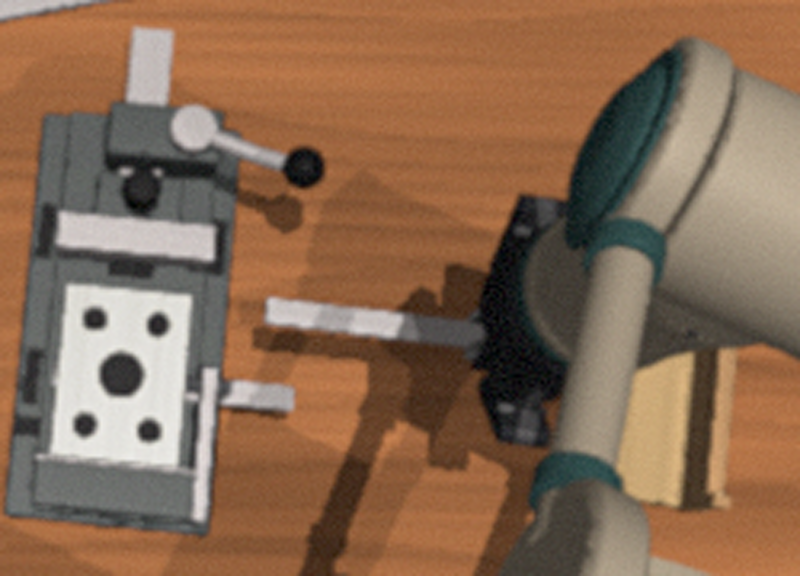

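Call:
move_arm --series '[[[0.0045,-0.018,0,0,0,0,0.005],[0.0045,-0.018,0,0,0,0,0.005],[0.0045,-0.018,0,0,0,0,0.005],[0.0045,-0.018,0,0,0,0,0.005],[0.0045,-0.018,0,0,0,0,0.005],[0.0045,-0.018,0,0,0,0,0.005],[0.0045,-0.018,0,0,0,0,0.005],[0.0045,-0.018,0,0,0,0,0.005],[0.0045,-0.018,0,0,0,0,0.005],[0.0045,-0.017,0,0,0,0,0.005],[0,0,0,0,0,0,0.005],[0,0,0,0,0,0,0.005],[0,0,0,0,0,0,0.005]]]'

```text
clock: 20.65
position: [0.5915, -0.3466, 0.0934]
ee_rot: [-0.001, 0.744, 0.668, 0.0]
contact_force: [-0.2, -0.0, -0.6]
width: 0.012
```

```bash
python3 - <<'E'
from h import *
s=manip.get_state(); print(s['position'],s['contact_force'],s['width'])
P=pose();np.savez('w12',p=P[0],R=P[1])
snap('wrist','w12.png');snap('scene','s12.png')
b=cv2.imread('pics/s12.png')
cv2.imwrite('pics/s12c.png',cv2.resize(b[100:220,180:320],None,fx=5,fy=5,interpolation=cv2.INTER_CUBIC))
E
```

```text
[ 0.59153178 -0.34660818  0.09335422] [-0.15396509 -0.04365892 -0.61070225] 0.011983929041320743
```

View pics/w12.png

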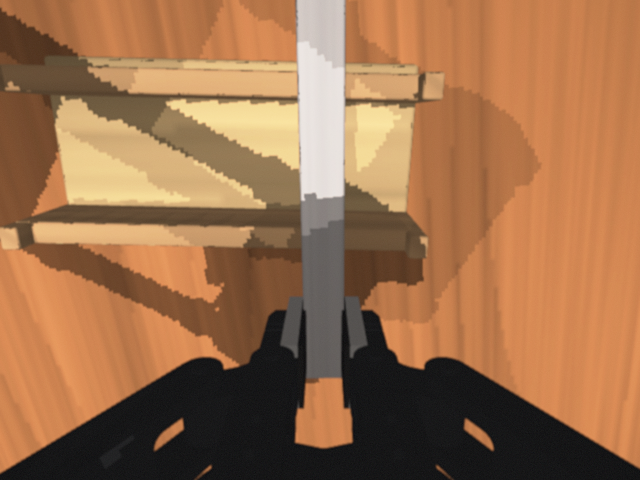

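View pics/s12c.png

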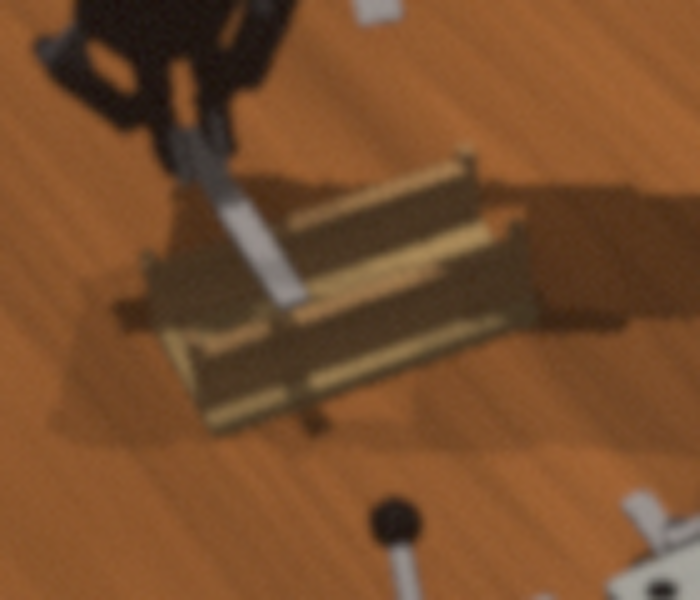

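```bash
python3 - <<'E'
from h import *
z=np.load('w12.npz'); P=(z['p'],z['R'])
r=lambda uv,h: ray('wrist',uv,h,pose=P)
pts=[((85,232),.05),((280,237),.05),((80,77),.05),((400,84),.05)]
for q,h in pts: print(r(q,h))
# right inner lip edge, rack x=+82 ; outer +90
for q in ((407,243),(426,247),(421,85),(442,85),(27,236)): print('lip',r(q,.06))
E
```

```text
[ 0.48910569 -0.30912063  0.05      ]
[ 0.57429812 -0.32067073  0.05      ]
[ 0.5047482  -0.24672249  0.05      ]
[ 0.63048772 -0.26304224  0.05      ]
lip [ 0.62822599 -0.32618857  0.06      ]
lip [ 0.63606693 -0.32880736  0.06      ]
lip [ 0.63650042 -0.26473354  0.06      ]
lip [ 0.64431914 -0.26558598  0.06      ]
lip [ 0.47085171 -0.30605238  0.06      ]
```

Call:
move_arm --series '[[[-0.0015,0.0009,0,0,0,-0.011,0.005],[-0.0014,0.0009,0,0,0,-0.011,0.005],[0,0,-0.008,0,0,0,0.005],[0,0,-0.01,0,0,0,0.005],[0,0,-0.01,0,0,0,0.005],[0,0,-0.008,0,0,0,0.005],[0,0,-0.002,0,0,0,0.005],[0,0,0,0,0,0,0.005],[0,0,0,0,0,0,0.005]]]'

```text
clock: 21.5
position: [0.5893, -0.3449, 0.0559]
ee_rot: [-0.0, 0.751, 0.66, -0.0]
contact_force: [0.1, -0.1, -0.8]
width: 0.0121
```

```bash
python3 - <<'E'
from h import *
s=manip.get_state(); print(s['position'],s['contact_force'],s['width'])
P=pose()
snap('wrist','w13.png');snap('scene','s13.png')
b=cv2.imread('pics/s13.png')
cv2.imwrite('pics/s13c.png',cv2.resize(b[100:220,180:320],None,fx=5,fy=5,interpolation=cv2.INTER_CUBIC))
E
```

```text
[ 0.58931931 -0.34492972  0.05590876] [ 0.13561037 -0.10516521 -0.78835588] 0.01214596357190937
```

View pics/w13.png

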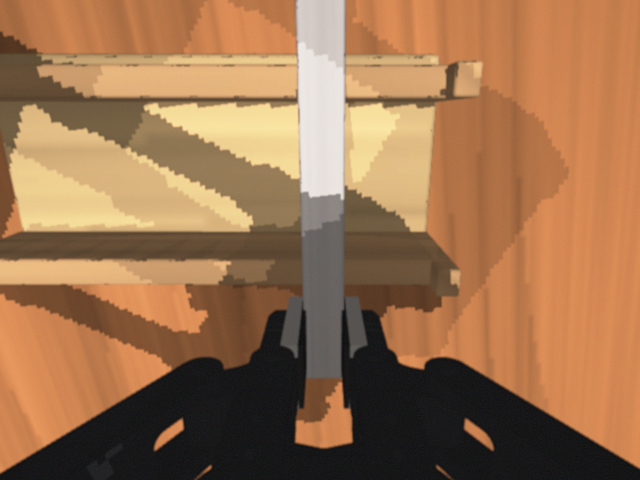

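View pics/s13c.png

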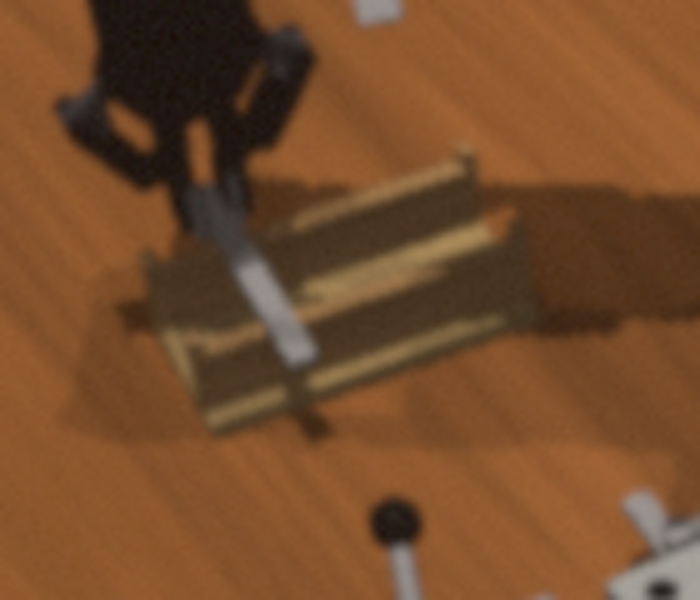

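Call:
move_arm --series '[[[0,0,-0.001,0,0,0,0.005],[0,0,-0.001,0,0,0,0.005],[0,0,-0.001,0,0,0,0.005],[0,0,0,0,0,0,0.005],[0,0,0,0,0,0,0.005]]]'

```text
clock: 22.02
position: [0.5893, -0.3448, 0.0533]
ee_rot: [0.0, 0.751, 0.66, 0.0]
contact_force: [-1.2, 0.2, -0.0]
width: 0.012
```

Call:
move_arm --series '[[[0,0,-0.001,0,0,0,0.005],[0,0,0,0,0,0,0.005],[0,0,0,0,0,0,0.005],[0,0,0,0,0,0,0.005]]]'

```text
clock: 22.35
position: [0.5894, -0.3449, 0.0524]
ee_rot: [0.0, 0.751, 0.66, 0.0]
contact_force: [1.1, -0.1, -1.0]
width: 0.0121
```

Call:
move_arm --series '[[[0,0,-0.001,0,0,0,0.005],[0,0,0,0,0,0,0.005],[0,0,0,0,0,0,0.005],[0,0,0,0,0,0,0.005]]]'

```text
clock: 22.68
position: [0.5895, -0.345, 0.0521]
ee_rot: [0.0, 0.751, 0.66, 0.0]
contact_force: [-1.7, 0.6, 4.9]
width: 0.012
```

Call:
move_arm --series '[[[0,0,0,0,0,0,0.028],[0,0,0,0,0,0,0.028],[0,0,0,0,0,0,0.028],[0,0,0.01,0,0,0,0.028],[0,0,0.02,0,0,0,0.028],[0,0,0.03,0,0,0,0.03],[0,0,0.03,0,0,0,0.03],[0,0,0.02,0,0,0,0.03],[-0.0073,0.0292,0.002,0,0,0.0045,0.03],[-0.0073,0.0292,0.002,0,0,0.0045,0.03],[-0.0073,0.0292,0.002,0,0,0.0045,0.03],[-0.0073,0.0292,0.002,0,0,0.0045,0.03],[-0.0073,0.0292,0.002,0,0,0.0045,0.03],[-0.0073,0.0292,0.002,0,0,0.0045,0.03],[-0.0073,0.0292,0.002,0,0,0.0045,0.03],[-0.0073,0.0292,0.002,0,0,0.0045,0.03],[-0.0073,0.0292,0.002,0,0,0.0045,0.03],[-0.0073,0.0292,0.002,0,0,0.0045,0.03],[0,0,0,0,0,0,0.03],[0,0,0,0,0,0,0.03]]]'

```text
clock: 24.35
position: [0.5161, -0.0517, 0.1822]
ee_rot: [0.001, 0.735, 0.678, 0.0]
contact_force: [0.3, -0.9, 0.2]
width: 0.0296
```

```bash
python3 - <<'E'
from h import *
s=manip.get_state(); print(s['position'],s['contact_force'],s['width'],s['qd'].round(3))
P=pose();np.savez('w14',p=P[0],R=P[1])
snap('wrist','w14.png');snap('scene','s14.png')
print(proj('wrist',P[0]+[0,0,.046-P[0][2]],pose=P))
b=cv2.imread('pics/s14.png')
cv2.imwrite('pics/s14c.png',cv2.resize(b[110:290,190:380],None,fx=3.3,fy=3.3,interpolation=cv2.INTER_CUBIC))
E
```

```text
[ 0.51611789 -0.05169438  0.18217418] [ 0.2538943  -0.9333232   0.20351972] 0.02964615435395841 [-0.035  0.018 -0.021 -0.017 -0.013 -0.003]
[324.12470685 231.75173322]
```

View pics/w14.png

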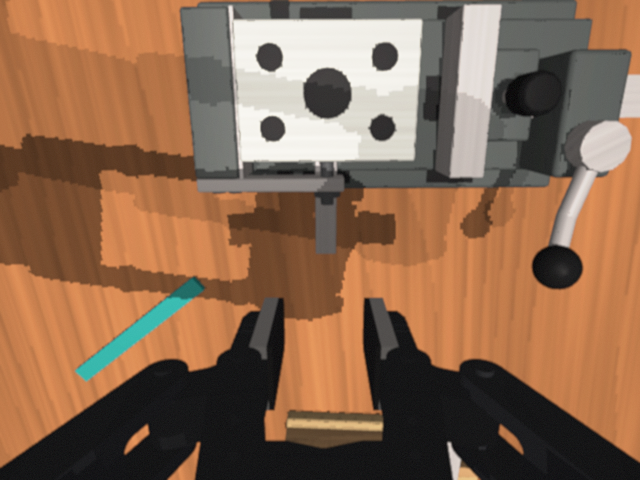

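View pics/s14c.png

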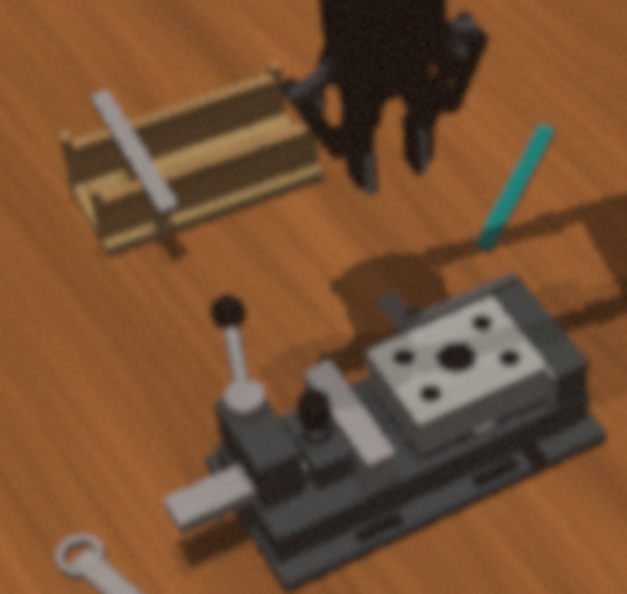

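Call:
move_arm --series '[[[0.001,0,-0.015,0,0,-0.006,0.03],[0,0,-0.015,0,0,0,0.03],[0,0,-0.015,0,0,0,0.03],[0,0,-0.015,0,0,0,0.03],[0,0,-0.015,0,0,0,0.03],[0,0,-0.015,0,0,0,0.03],[0,0,-0.015,0,0,0,0.03],[0,0,-0.015,0,0,0,0.03],[0,0,-0.01,0,0,0,0.03],[0,0,-0.01,0,0,0,0.03],[0,0,0,0,0,0,0.03],[0,0,0,0,0,0,0.03],[0,0,0,0,0,0,0.03]]]'

```text
clock: 25.53
position: [0.518, -0.0532, 0.0418]
ee_rot: [0.001, 0.738, 0.674, 0.0]
contact_force: [-0.7, -0.4, 0.8]
width: 0.0298
```

```bash
python3 - <<'E'
from h import *
s=manip.get_state(); print(s['position'],s['contact_force'],s['width'])
snap('wrist','w15.png')
E
```

```text
[ 0.51796997 -0.05324711  0.04182438] [-0.73189074 -0.4346755   0.75226717] 0.02983991098324274
```

View pics/w15.png

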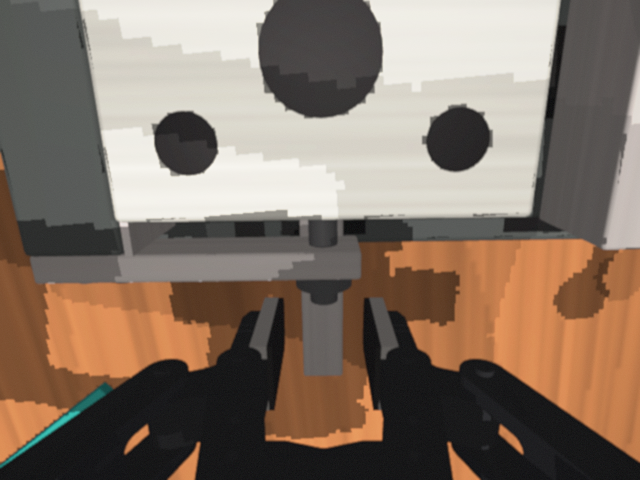

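Call:
move_arm --series '[[[0,0,0,0,0,0,0.005],[0,0,0,0,0,0,0.005],[0,0,0,0,0,0,0.005],[0,0,0,0,0,0,0.005],[0,0,0,0,0,0,0.005],[0,0,0,0,0,0,0.005]]]' --newtons 60

```text
clock: 26.08
position: [0.5177, -0.053, 0.0422]
ee_rot: [0.001, 0.738, 0.675, 0.0]
contact_force: [-1.2, 0.2, 6.3]
width: 0.0124
```

Call:
move_arm --series '[[[0,0,0.001,0,0,0,0.005],[0,0,0,0,0,0,0.005],[0,0,0,0,0,0,0.005]]]'

```text
clock: 26.33
position: [0.5173, -0.0529, 0.0423]
ee_rot: [0.0, 0.738, 0.675, -0.0]
contact_force: [-1.0, -0.4, 0.5]
width: 0.0116
```

Call:
move_arm --series '[[[-0.0001,-0.001,0,0,0,0,0.005],[-0.0002,-0.002,0,0,0,0,0.005],[-0.0002,-0.003,0,0,0,0,0.005],[-0.0003,-0.003,0,0,0,0,0.005],[-0.0003,-0.003,0,0,0,0,0.005],[-0.0002,-0.003,0,0,0,0,0.005],[-0.0003,-0.003,0,0,0,0,0.005],[-0.0002,-0.003,0,0,0,0,0.005],[-0.0003,-0.003,0,0,0,0,0.005],[-0.0002,-0.003,0,0,0,0,0.005]]]'

```text
clock: 27.17
position: [0.5147, -0.0764, 0.0422]
ee_rot: [-0.003, 0.739, 0.673, 0.002]
contact_force: [1.2, 11.8, 2.5]
width: 0.0121
```

```bash
python3 - <<'E'
from h import *
s=manip.get_state(); print(s['position'],s['contact_force'],s['width'])
snap('wrist','w16.png')
E
```

```text
[ 0.51466697 -0.07641085  0.04223444] [ 1.24363473 11.80951148  2.46446435] 0.012148200205406093
```

View pics/w16.png

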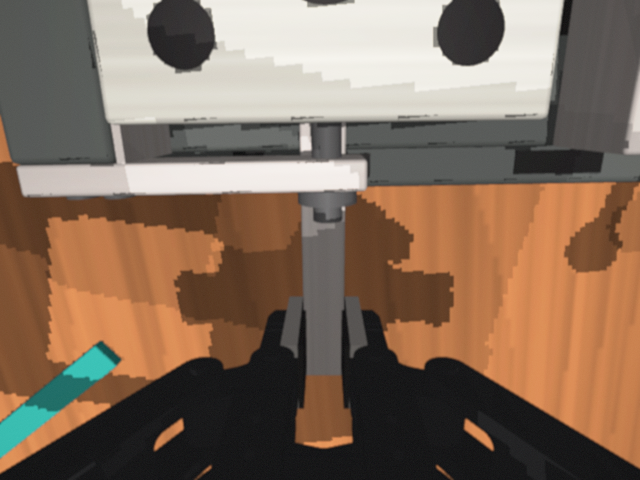

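Call:
move_arm --series '[[[-0.0003,-0.003,0,0,0,0,0.005],[-0.0002,-0.003,0,0,0,0,0.005],[-0.0003,-0.003,0,0,0,0,0.005],[-0.0002,-0.003,0,0,0,0,0.005],[-0.0003,-0.003,0,0,0,0,0.005],[-0.0003,-0.003,0,0,0,0,0.005],[-0.0002,-0.003,0,0,0,0,0.005],[-0.0003,-0.003,0,0,0,0,0.005]]]'

```text
clock: 27.88
position: [0.5123, -0.1009, 0.042]
ee_rot: [-0.002, 0.739, 0.674, 0.001]
contact_force: [0.3, 3.2, 0.9]
width: 0.012
```

```bash
python3 - <<'E'
from h import *
s=manip.get_state(); print(s['position'],s['contact_force'],s['width'])
snap('wrist','w17.png')
snap('scene','s17.png');b=cv2.imread('pics/s17.png')
cv2.imwrite('pics/s17c.png',cv2.resize(b[110:290,190:380],None,fx=3.3,fy=3.3,interpolation=cv2.INTER_CUBIC))
E
```

```text
[ 0.51230376 -0.10090834  0.04201493] [0.28637591 3.17455607 0.90081912] 0.011989235556178092
```

View pics/w17.png

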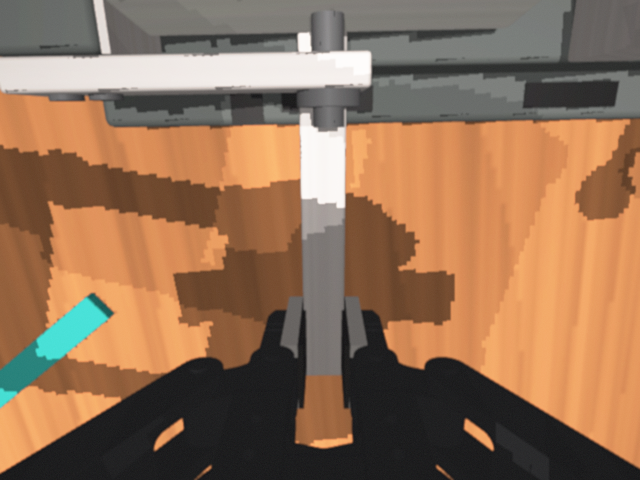

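View pics/s17c.png

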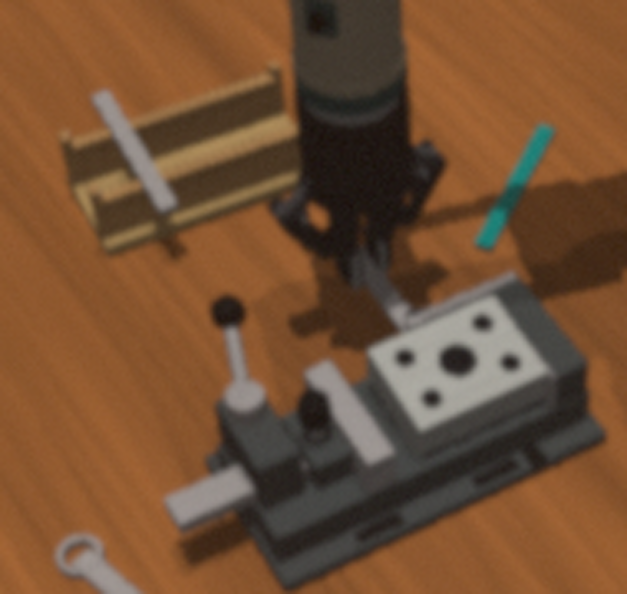

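Call:
move_arm --series '[[[-0.0002,-0.0025,0,0,0,0,0.005],[-0.0002,-0.0025,0,0,0,0,0.005],[-0.0002,-0.0025,0,0,0,0,0.005],[-0.0002,-0.0025,0,0,0,0,0.005],[-0.0002,-0.0025,0,0,0,0,0.005],[-0.0002,-0.0025,0,0,0,0,0.005],[-0.0003,-0.0025,0,0,0,0,0.005],[-0.0002,-0.0025,0,0,0,0,0.005],[-0.0002,-0.0025,0,0,0,0,0.005],[-0.0002,-0.0025,0,0,0,0,0.005],[-0.0002,-0.0025,0,0,0,0,0.005],[-0.0003,-0.003,0,0,0,0,0.005],[-0.0003,-0.003,0,0,0,0,0.005],[-0.0003,-0.004,0,0,0,0,0.005],[-0.0004,-0.005,0,0,0,0,0.005],[-0.0004,-0.005,0,0,0,0,0.005],[-0.0004,-0.005,0,0,0,0,0.005],[-0.0004,-0.005,0,0,0,0,0.005],[-0.0004,-0.005,0,0,0,0,0.005],[0,0,0,0,0,0,0.005]]]'

```text
clock: 29.65
position: [0.5079, -0.1675, 0.0423]
ee_rot: [0.0, 0.738, 0.674, -0.0]
contact_force: [0.4, -0.5, -0.7]
width: 0.012
```

```bash
python3 - <<'E'
from h import *
s=manip.get_state(); print(s['position'],s['contact_force'],s['width'])
snap('wrist','w18.png')
snap('scene','s18.png');b=cv2.imread('pics/s18.png')
cv2.imwrite('pics/s18c.png',cv2.resize(b[110:290,190:380],None,fx=3.3,fy=3.3,interpolation=cv2.INTER_CUBIC))
E
```

```text
[ 0.50786179 -0.16752623  0.04233715] [ 0.39180722 -0.51374041 -0.6572625 ] 0.01202781992731935
```

View pics/w18.png

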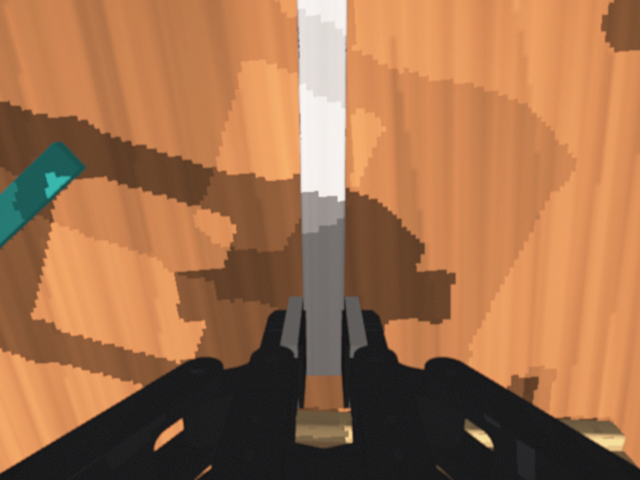

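View pics/s18c.png

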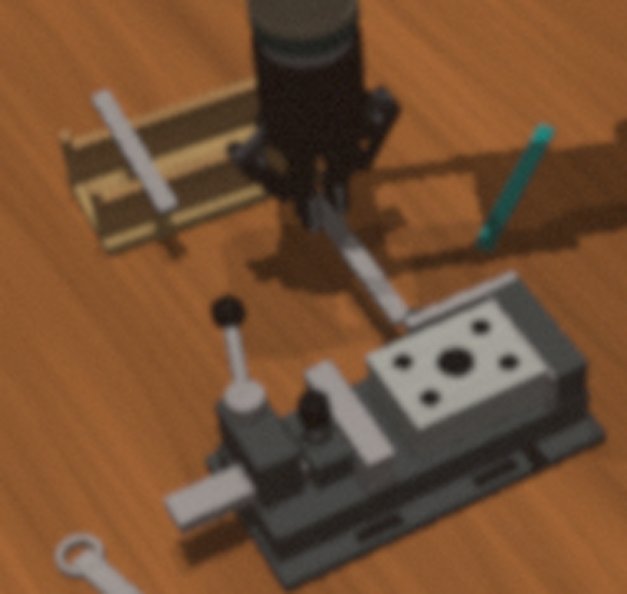

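Call:
move_arm --series '[[[0,0,0.012,0,0,0,0.005],[0,0,0.015,0,0,0,0.005],[0,0,0.015,0,0,0,0.005],[0,0,0.012,0,0,0,0.005],[0.0036,-0.01715,0,0,0,-0.0043,0.005],[0.0036,-0.01715,0,0,0,-0.0043,0.005],[0.0036,-0.01715,0,0,0,-0.0043,0.005],[0.0036,-0.01715,0,0,0,-0.0043,0.005],[0.0036,-0.01715,0,0,0,-0.0043,0.005],[0.0036,-0.01715,0,0,0,-0.0043,0.005],[0.0036,-0.01715,0,0,0,-0.0043,0.005],[0.0036,-0.01715,0,0,0,-0.0043,0.005],[0.0036,-0.01715,0,0,0,-0.0043,0.005],[0.0036,-0.01715,0,0,0,-0.0043,0.005],[0,0,0,0,0,0,0.005],[0,0,0,0,0,0,0.005],[0,0,0,0,0,0,0.005]]]'

```text
clock: 31.17
position: [0.5431, -0.3376, 0.0957]
ee_rot: [-0.001, 0.753, 0.658, 0.0]
contact_force: [-0.5, 0.4, -0.9]
width: 0.0119
```

```bash
python3 - <<'E'
from h import *
s=manip.get_state(); print(s['position'],s['contact_force'],s['width'],s['ee_rot'])
P=pose();np.savez('w19',p=P[0],R=P[1])
snap('wrist','w19.png')
snap('scene','s19.png');b=cv2.imread('pics/s19.png')
cv2.imwrite('pics/s19c.png',cv2.resize(b[110:290,190:380],None,fx=3.3,fy=3.3,interpolation=cv2.INTER_CUBIC))
E
```

```text
[ 0.54307891 -0.33762598  0.09566218] [-0.53357857  0.3976917  -0.86459526] 0.011921997053104597 [-1.06125942e-03  7.52782921e-01  6.58267987e-01  7.34171471e-05]
```

View pics/w19.png

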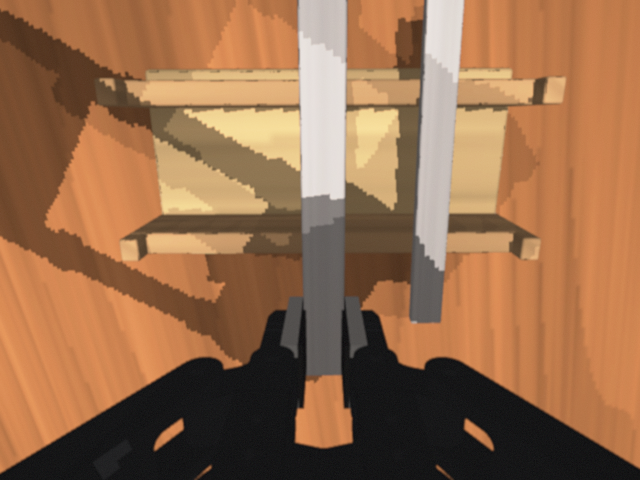

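View pics/s19c.png

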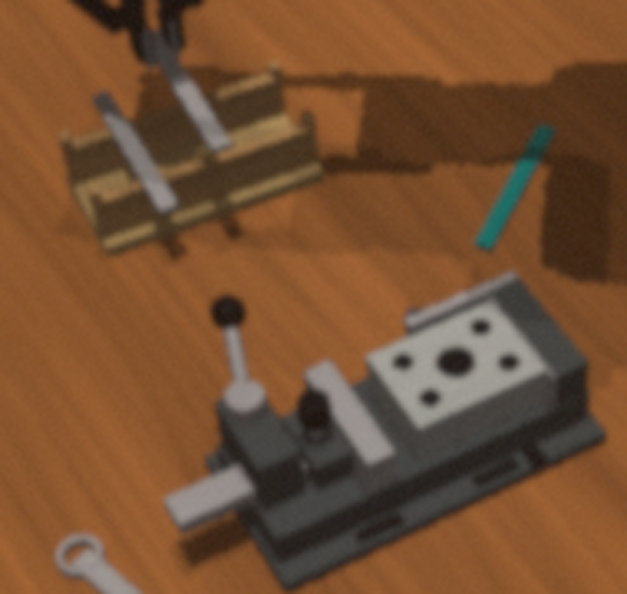

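Call:
move_arm --series '[[[0,-0.001,-0.008,0,0,0,0.005],[0,0,-0.01,0,0,0,0.005],[0,0,-0.01,0,0,0,0.005],[0,0,-0.008,0,0,0,0.005],[0,0,-0.004,0,0,0,0.005],[0,0,-0.0015,0,0,0,0.005],[0,0,-0.001,0,0,0,0.005],[0,0,0,0,0,0,0.005],[0,0,0,0,0,0,0.005]]]'

```text
clock: 32.02
position: [0.544, -0.3391, 0.0541]
ee_rot: [0.0, 0.753, 0.659, 0.0]
contact_force: [-0.5, -0.0, -0.8]
width: 0.0118
```

Call:
move_arm --series '[[[0,0,-0.001,0,0,0,0.005],[0,0,-0.0007,0,0,0,0.005],[0,0,0,0,0,0,0.005],[0,0,0,0,0,0,0.005],[0,0,0,0,0,0,0.005]]]'

```text
clock: 32.43
position: [0.5439, -0.339, 0.0524]
ee_rot: [0.0, 0.753, 0.659, 0.0]
contact_force: [-0.4, -0.7, -0.3]
width: 0.0123
```

Call:
move_arm --series '[[[0,0,-0.0008,0,0,0,0.005],[0,0,0,0,0,0,0.005],[0,0,0,0,0,0,0.005],[0,0,0,0,0,0,0.005]]]'

```text
clock: 32.77
position: [0.5439, -0.3391, 0.0521]
ee_rot: [0.001, 0.753, 0.659, 0.0]
contact_force: [-0.5, 0.8, 6.4]
width: 0.0121
```

Call:
move_arm --series '[[[0,0,0,0,0,0,0.027],[0,0,0,0,0,0,0.027],[0,0,0,0,0,0,0.027],[0,0,0.01,0,0,0,0.027],[0,0,0.02,0,0,0,0.027],[0,0,0.03,0,0,0,0.027],[0,0,0.03,0,0,0,0.03],[0,0,0.03,0,0,0,0.04],[0.006,0.024,0.02,0,0,-0.1,0.05],[0.006,0.024,0,0,0,-0.1,0.05],[0.006,0.024,0,0,0,-0.1,0.05],[0.006,0.024,0,0,0,-0.1,0.05],[0.006,0.024,0,0,0,-0.1,0.05],[0.006,0.024,0,0,0,-0.1,0.05],[0.006,0.024,0,0,0,-0.1,0.05],[0.006,0.024,0,0,0,-0.1,0.05],[0.006,0.024,0,0,0,-0.1,0.05],[0.006,0.024,0,0,0,-0.1,0.05],[0.006,0.024,0,0,0,-0.1,0.05],[0.006,0.024,0,0,0,-0.1,0.05]]]'

```text
clock: 34.43
position: [0.6159, -0.0496, 0.1919]
ee_rot: [0.0, 0.993, 0.116, 0.0]
contact_force: [-0.2, 0.6, 0.9]
width: 0.0494
```

Call:
move_arm --series '[[[0.006,0.024,0,0,0,-0.1,0.05],[0.006,0.024,0,0,0,-0.1,0.05],[0.0065,0.027,0,0,0,-0.1,0.05],[0,0,0,0,0,-0.026,0.05],[0,0,0,0,0,0,0.05],[0,0,0,0,0,0,0.05]]]'

```text
clock: 34.93
position: [0.6341, 0.0242, 0.1916]
ee_rot: [0.0, 0.999, -0.043, -0.0]
contact_force: [-0.3, 1.2, 0.5]
width: 0.0501
```

```bash
python3 - <<'E'
from h import *
s=manip.get_state(); print(s['position'],s['contact_force'],s['width'],s['ee_rot'])
P=pose();np.savez('w20',p=P[0],R=P[1])
snap('wrist','w20.png');snap('top','t20.png')
b=cv2.imread('pics/t20.png')
cv2.imwrite('pics/t20c.png',cv2.resize(b[150:330,320:570],None,fx=3.2,fy=3.2,interpolation=cv2.INTER_CUBIC))
E
```

```text
[0.63410519 0.02419973 0.19161984] [-0.30075856  1.23086501  0.45654924] 0.05014521143155713 [ 3.31048345e-04  9.99063024e-01 -4.32777532e-02 -4.07777596e-06]
```

View pics/w20.png

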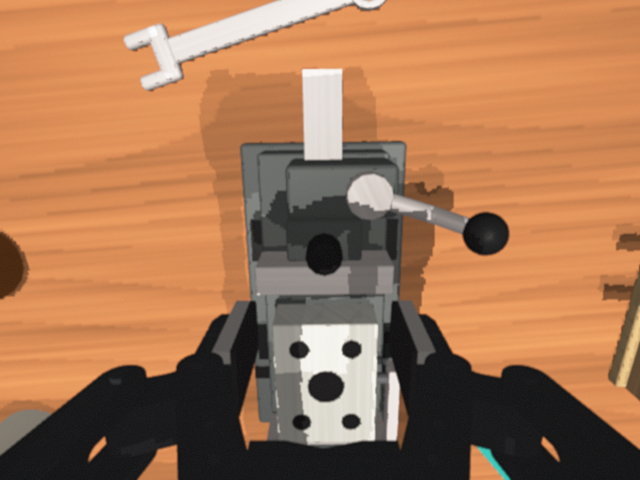

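View pics/t20c.png

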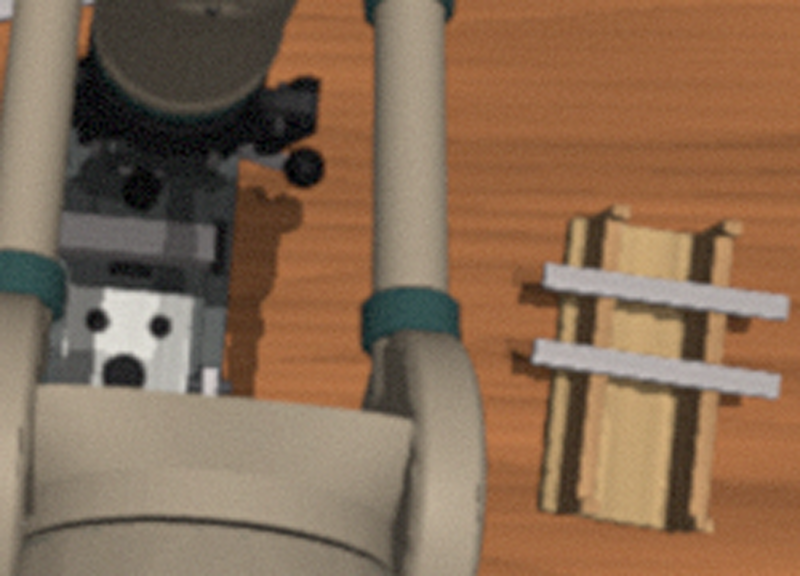

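Call:
move_arm --series '[[[0,0,-0.015,0,0,0,0.05],[0,0,-0.015,0,0,0,0.05],[0,0,-0.015,0,0,0,0.05],[0,0,-0.015,0,0,0,0.05],[0,0,-0.015,0,0,0,0.05],[0,0,-0.015,0,0,0,0.05],[0,0,-0.01,0,0,0,0.05],[0,0,-0.007,0,0,0,0.05],[0,0,0,0,0,0,0.05],[0,0,0,0,0,0,0.015],[0,0,0,0,0,0,0.015],[0,0,0,0,0,0,0.015],[0,0,0,0,0,0,0.015],[0,0,0,0,0,0,0.015],[0,0,0,0,0,0,0.015],[0,0,0.001,0,0,0,0.015]]]' --newtons 50

```text
clock: 36.37
position: [0.6349, 0.0239, 0.0856]
ee_rot: [0.0, 0.999, -0.044, 0.001]
contact_force: [2.2, -1.7, -4.3]
width: 0.0196
```

Call:
move_arm --series '[[[-0.002,0.0002,0,0,0,0,0.015],[-0.002,0.0002,0,0,0,0,0.015],[-0.002,0.0001,0,0,0,0,0.015],[-0.002,0.0002,0,0,0,0,0.015],[-0.002,0.0002,0,0,0,0,0.015],[-0.002,0.0001,0,0,0,0,0.015],[-0.002,0.0002,0,0,0,0,0.015],[-0.002,0.0002,0,0,0,0,0.015],[0,0,0,0,0,0,0.015],[0,0,0,0,0,0,0.015]]]'

```text
clock: 37.2
position: [0.6178, 0.0252, 0.0855]
ee_rot: [0.0, 0.999, -0.044, -0.0]
contact_force: [2.1, -2.8, 2.0]
width: 0.0199
```

Now creep until contact.

Call:
move_arm --series '[[[-0.001,0.0001,0,0,0,0,0.015],[-0.001,0.0001,0,0,0,0,0.015],[0,0,0,0,0,0,0.015],[0,0,0,0,0,0,0.015]]]'

```text
clock: 37.53
position: [0.6164, 0.0253, 0.0855]
ee_rot: [0.0, 0.999, -0.044, 0.0]
contact_force: [2.3, -4.3, 1.8]
width: 0.0196
```

Call:
move_arm --series '[[[-0.001,0.0001,0,0,0,0,0.015],[0,0,0,0,0,0,0.015],[0,0,0,0,0,0,0.015]]]'

```text
clock: 37.78
position: [0.6155, 0.0254, 0.0855]
ee_rot: [0.0, 0.999, -0.044, 0.0]
contact_force: [2.6, -4.2, 2.7]
width: 0.0202
```

Call:
move_arm --series '[[[-0.001,0.0001,0,0,0,0,0.015],[0,0,0,0,0,0,0.015],[0,0,0,0,0,0,0.015]]]'

```text
clock: 38.03
position: [0.6145, 0.0255, 0.0855]
ee_rot: [0.0, 0.999, -0.044, 0.0]
contact_force: [3.7, -3.8, 1.7]
width: 0.02
```

Call:
move_arm --series '[[[-0.001,0.0001,0,0,0,0,0.015],[0,0,0,0,0,0,0.015],[0,0,0,0,0,0,0.015]]]'

```text
clock: 38.28
position: [0.6135, 0.0255, 0.0855]
ee_rot: [0.0, 0.999, -0.044, 0.0]
contact_force: [3.4, -4.6, 2.0]
width: 0.0199
```

Call:
move_arm --series '[[[-0.001,0.0001,0,0,0,0,0.015],[0,0,0,0,0,0,0.015],[0,0,0,0,0,0,0.015]]]'

```text
clock: 38.53
position: [0.6131, 0.0256, 0.0856]
ee_rot: [0.0, 0.999, -0.044, 0.001]
contact_force: [5.1, -5.1, 0.4]
width: 0.02
```

```bash
python3 - <<'E'
from h import *
snap('wrist','w21.png');snap('scene','s21.png');b=cv2.imread('pics/s21.png')
cv2.imwrite('pics/s21c.png',cv2.resize(b[170:290,230:380],None,fx=5,fy=5,interpolation=cv2.INTER_CUBIC))
E
```

```text
(no output)
```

View pics/s21c.png

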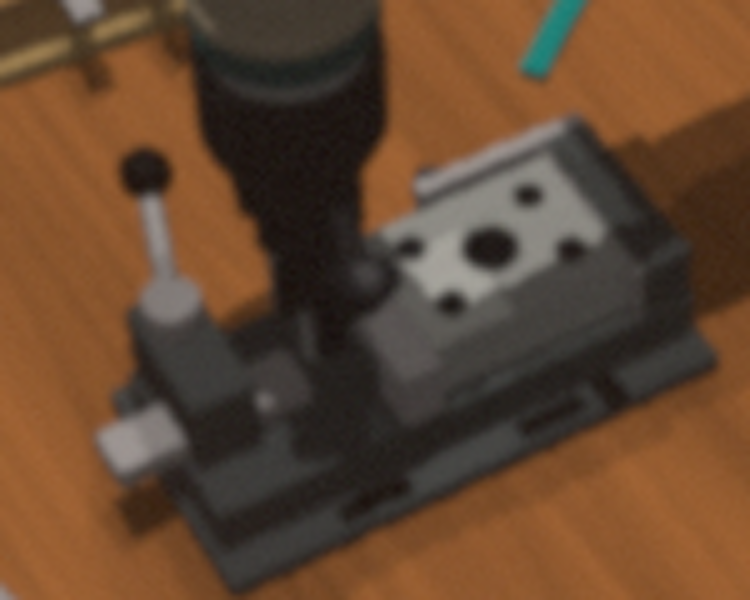

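Call:
move_arm --series '[[[-0.001,0.0001,0,0,0,0,0.015],[0,0,0,0,0,0,0.015],[0,0,0,0,0,0,0.015]]]'

```text
clock: 38.88
position: [0.613, 0.0256, 0.0856]
ee_rot: [0.001, 0.999, -0.044, 0.002]
contact_force: [6.0, -4.6, -0.1]
width: 0.0204
```

Call:
move_arm --series '[[[-0.001,0.0001,0,0,0,0,0.015],[0,0,0,0,0,0,0.015],[0,0,0,0,0,0,0.015]]]'

```text
clock: 39.13
position: [0.613, 0.0256, 0.0856]
ee_rot: [0.001, 0.999, -0.044, 0.003]
contact_force: [8.0, -4.1, -1.3]
width: 0.02
```

Call:
move_arm --series '[[[-0.002,0.0002,0,0,0,0,0.015],[-0.002,0.0002,0,0,0,0,0.015],[0,0,0,0,0,0,0.015],[0,0,0,0,0,0,0.015],[0,0,0,0,0,0,0.015]]]'

```text
clock: 39.55
position: [0.613, 0.0256, 0.0857]
ee_rot: [0.001, 0.999, -0.044, 0.007]
contact_force: [15.0, -4.8, -7.7]
width: 0.0198
```

```bash
python3 - <<'E'
from h import *
s=manip.get_state(); print(s['position'],s['contact_force'],s['width'])
snap('wrist','w22.png')
E
```

```text
[0.61297236 0.02556568 0.08568021] [14.99445631 -4.81356094 -7.73985096] 0.01983374421951998
```

View pics/w22.png

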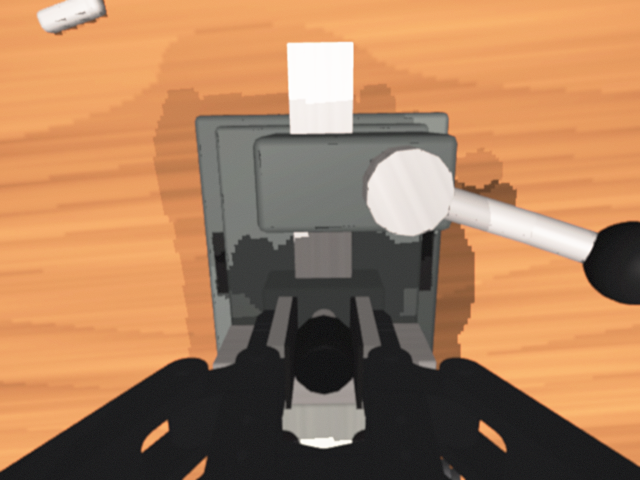

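Call:
move_arm --series '[[[0.003,-0.0003,0,0,0,0,0.015],[0.002,-0.0002,0,0,0,0,0.015],[0,0,0,0,0,0,0.05],[0,0,0,0,0,0,0.05],[0,0,0,0,0,0,0.05],[0,0,0.02,0,0,0,0.05],[0,0,0.03,0,0,0,0.05],[0,0,0.03,0,0,0,0.05],[0,0,0.025,0,0,0.1,0.05],[0.0025,-0.009,0,0,0,0.12,0.05],[0.0025,-0.009,0,0,0,0.12,0.05],[0.0025,-0.009,0,0,0,0.12,0.05],[0.0025,-0.009,0,0,0,0.12,0.05],[0.0025,-0.009,0,0,0,0.12,0.05],[0.0025,-0.009,0,0,0,0.12,0.05],[0.0025,-0.009,0,0,0,0.12,0.05],[0.0025,-0.009,0,0,0,0.12,0.05],[0.0025,-0.009,0,0,0,0.12,0.05],[0.0025,-0.009,0,0,0,0.08,0.05],[0,0,0,0,0,0,0.05]]]'

```text
clock: 41.27
position: [0.6355, -0.0645, 0.1897]
ee_rot: [-0.001, 0.833, 0.553, -0.001]
contact_force: [-0.3, 0.5, -0.3]
width: 0.0497
```

Call:
move_arm --series '[[[0,0,0,0,0,0,0.05],[0,0,0,0,0,0,0.05]]]'

```text
clock: 41.43
position: [0.6354, -0.0629, 0.19]
ee_rot: [-0.001, 0.834, 0.552, -0.0]
contact_force: [0.1, -0.6, -0.2]
width: 0.0503
```

```bash
python3 - <<'E'
from h import *
s=manip.get_state(); print(s['position'],s['contact_force'],s['width'],s['ee_rot'])
P=pose();np.savez('w23',p=P[0],R=P[1])
print(proj('wrist',np.array([.6389,-.0653,.108]),pose=P))
snap('wrist','w23.png')
E
```

```text
[ 0.63541159 -0.06286095  0.19000367] [ 0.05795145 -0.57855374 -0.17120619] 0.050280249403321035 [-8.67105923e-04  8.33654637e-01  5.52285346e-01 -3.00759924e-04]
[332.46373332 260.28449567]
```

View pics/w23.png

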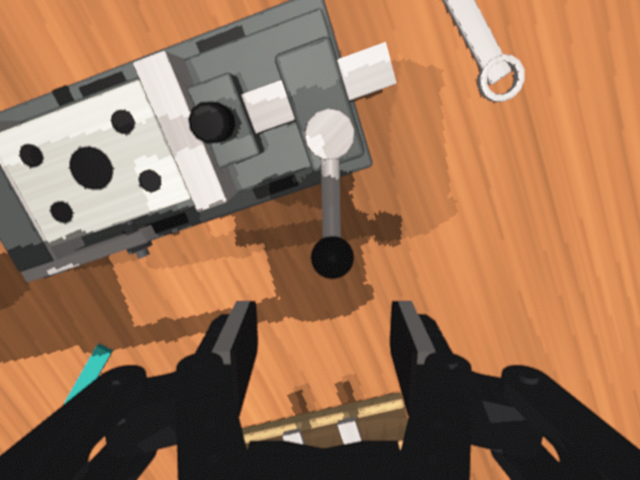

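Call:
move_arm --series '[[[0.0018,-0.0012,-0.01,0,0,0,0.05],[0.0017,-0.0012,-0.015,0,0,0,0.05],[0,0,-0.015,0,0,0,0.05],[0,0,-0.015,0,0,0,0.05],[0,0,-0.015,0,0,0,0.05],[0,0,-0.012,0,0,0,0.05],[0,0,-0.01,0,0,0,0.05],[0,0,0,0,0,0,0.05],[0,0,0,0,0,0,0.05],[0,0,0,0,0,0,0.015],[0,0,0,0,0,0,0.015],[0,0,0,0,0,0,0.015],[0,0,0,0,0,0,0.015],[0,0,0,0,0,0,0.015],[0,0,0,0,0,0,0.015]]]' --newtons 50

```text
clock: 42.73
position: [0.6401, -0.0662, 0.0995]
ee_rot: [0.001, 0.833, 0.553, 0.001]
contact_force: [-0.5, 0.6, 5.3]
width: 0.0211
```

Call:
move_arm --series '[[[0.0061,-0.0021,0,0,0,0.1,0.015],[0.0063,-0.0015,0,0,0,0.1,0.015],[0.0064,-0.0009,0,0,0,0.1,0.015],[0.0065,-0.0002,0,0,0,0.1,0.015],[0.0065,0.0004,0,0,0,0.1,0.015],[0.0064,0.0011,0,0,0,0.1,0.015],[0.0032,0.0007,0,0,0,0.05,0.015],[0.0031,0.001,0,0,0,0.05,0.015],[0.0031,0.0011,0,0,0,0.05,0.015],[0.003,0.0012,0,0,0,0.05,0.015],[0.0029,0.0014,0,0,0,0.05,0.015],[0.0029,0.0015,0,0,0,0.05,0.015],[0.0028,0.0017,0,0,0,0.05,0.015],[0.0027,0.0018,0,0,0,0.05,0.015],[0.0026,0.002,0,0,0,0.05,0.015],[0.0025,0.002,0,0,0,0.05,0.015],[0,0,0,0,0,0,0.015],[0,0,0,0,0,0,0.015]]]'

```text
clock: 44.23
position: [0.7076, -0.0538, 0.0995]
ee_rot: [0.001, 0.422, 0.907, 0.001]
contact_force: [-0.2, 2.3, 4.6]
width: 0.0215
```

Call:
move_arm --series '[[[0.002,0.0016,0,0,0,0.02,0.015],[0.002,0.0017,0,0,0,0,0.015],[0.002,0.0017,0,0,0,0,0.015],[0,0,0,0,0,0,0.015],[0,0,0,0,0,0,0.015]]]'

```text
clock: 44.65
position: [0.708, -0.0534, 0.0994]
ee_rot: [-0.003, 0.412, 0.911, -0.005]
contact_force: [-11.8, -7.6, 11.4]
width: 0.0212
```

Call:
move_arm --series '[[[0.002,0.0016,0,0,0,0,0.015],[0.0015,0.0012,0,0,0,0,0.015],[0,0,0,0,0,0,0.015],[0,0,0,0,0,0,0.015]]]'

```text
clock: 44.98
position: [0.7082, -0.0533, 0.0993]
ee_rot: [-0.006, 0.412, 0.911, -0.008]
contact_force: [-18.8, -13.2, 14.8]
width: 0.0211
```

Firmly at the end stop. Relax, release, rise and withdraw for a final look.

Call:
move_arm --series '[[[-0.003,-0.0024,0,0,0,0,0.015],[-0.004,-0.0032,0,0,0,0,0.015],[-0.001,-0.0008,0,0,0,0,0.015],[0,0,0,0,0,0,0.045],[0,0,0,0,0,0,0.05],[0,0,0,0,0,0,0.05],[0,0,0.015,0,0,0,0.05],[0,0,0.025,0,0,0,0.05],[0,0,0.03,0,0,0,0.05],[0,0,0.03,0,0,0,0.05],[-0.01,0,0.03,0,0,0,0.05],[-0.015,0.01,0.03,0,0,0,0.05],[-0.018,0.012,0.02,0,0,0,0.05],[-0.018,0.012,0,0,0,0,0.05],[-0.018,0.012,0,0,0,0,0.05],[-0.018,0,0,0,0,0,0.05],[0,0,0,0,0,0,0.05],[0,0,0,0,0,0,0.05]]]'

```text
clock: 46.48
position: [0.6112, -0.0073, 0.2785]
ee_rot: [0.001, 0.412, 0.911, 0.0]
contact_force: [0.9, -0.0, -0.5]
width: 0.05
```

```bash
python3 - <<'E'
from h import *
s=manip.get_state(); print(s['position'],s['contact_force'],s['width'],s['ee_rot'])
P=pose();np.savez('w24',p=P[0],R=P[1])
snap('wrist','w24.png')
snap('scene','s24.png');b=cv2.imread('pics/s24.png')
cv2.imwrite('pics/s24c.png',cv2.resize(b[110:290,190:380],None,fx=3.3,fy=3.3,interpolation=cv2.INTER_CUBIC))
E
```

```text
[ 0.6112409  -0.00728476  0.27851851] [ 0.94069959 -0.00647178 -0.4691677 ] 0.05004049935280868 [5.57484072e-04 4.11913652e-01 9.11222709e-01 8.04121595e-05]
```

View pics/w24.png

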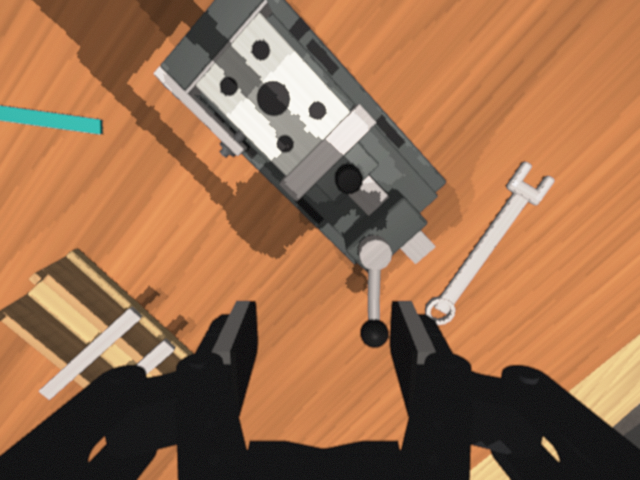

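View pics/s24c.png

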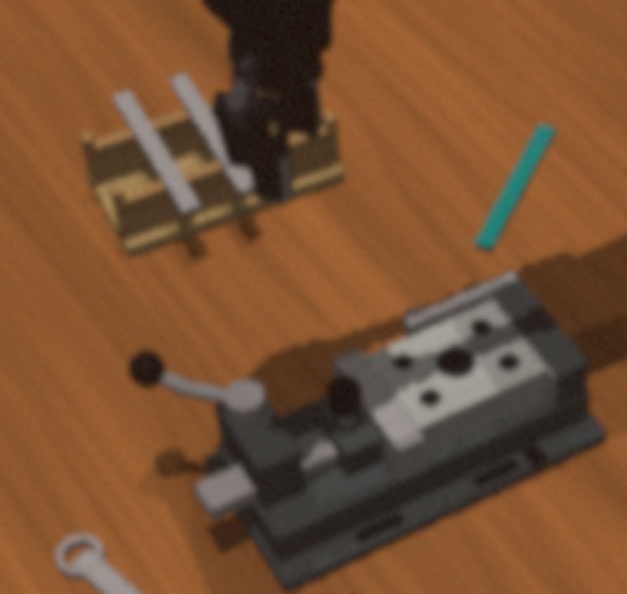

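Call:
move_arm --series '[[[-0.02,0.03,0,0,0,0,0.05],[-0.02,0.03,0,0,0,0,0.05],[-0.02,0.03,0,0,0,0,0.05],[-0.02,0.03,0,0,0,0,0.05],[-0.02,0.03,0,0,0,0,0.05],[-0.02,0.03,0,0,0,0,0.05],[-0.02,0.03,0,0,0,0,0.05],[-0.02,0.03,0,0,0,0,0.05],[-0.02,0.03,0,0,0,0,0.05],[-0.02,0.03,0,0,0,0,0.05],[-0.02,0.03,0,0,0,0,0.05],[-0.02,0.03,0,0,0,0,0.05],[-0.02,0.03,0,0,0,0,0.05],[-0.02,0.03,0,0,0,0,0.05],[0,0,0,0,0,0,0.05],[0,0,0,0,0,0,0.05],[0,0,0,0,0,0,0.05]]]'

```text
clock: 48.0
position: [0.3321, 0.4127, 0.2778]
ee_rot: [0.0, 0.412, 0.911, -0.0]
contact_force: [0.6, -0.6, -0.7]
width: 0.0502
```

```bash
python3 - <<'E'
from h import *
snap('top','t25.png');snap('scene','s25.png')
b=cv2.imread('pics/t25.png')
cv2.imwrite('pics/t25c.png',cv2.resize(b[150:330,310:560],None,fx=3.2,fy=3.2,interpolation=cv2.INTER_CUBIC))
cv2.imwrite('pics/t25d.png',cv2.resize(b[150:325,310:430],None,fx=3.4,fy=3.4,interpolation=cv2.INTER_CUBIC))
b=cv2.imread('pics/s25.png')
cv2.imwrite('pics/s25c.png',cv2.resize(b[110:290,190:380],None,fx=3.3,fy=3.3,interpolation=cv2.INTER_CUBIC))
E
```

```text
(no output)
```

View pics/t25c.png

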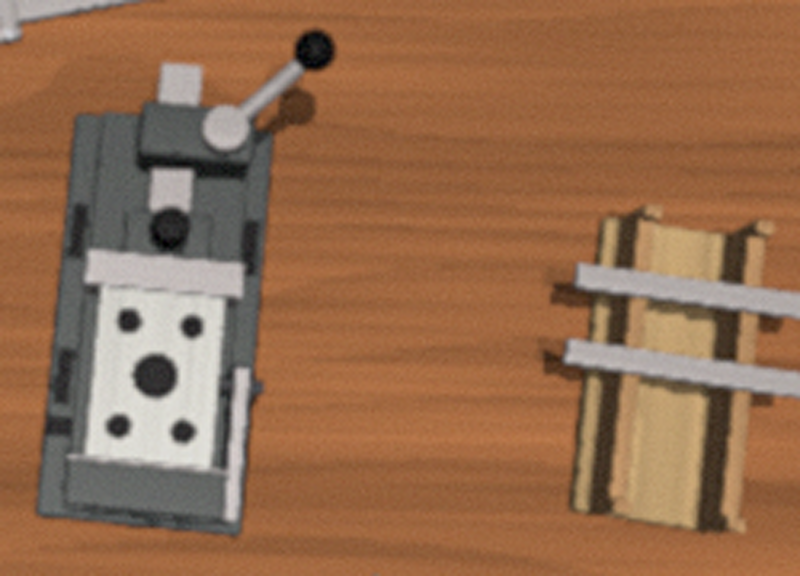

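View pics/t25d.png

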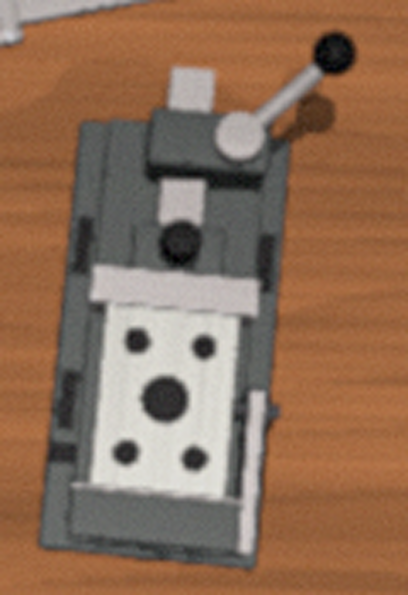

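View pics/s25c.png

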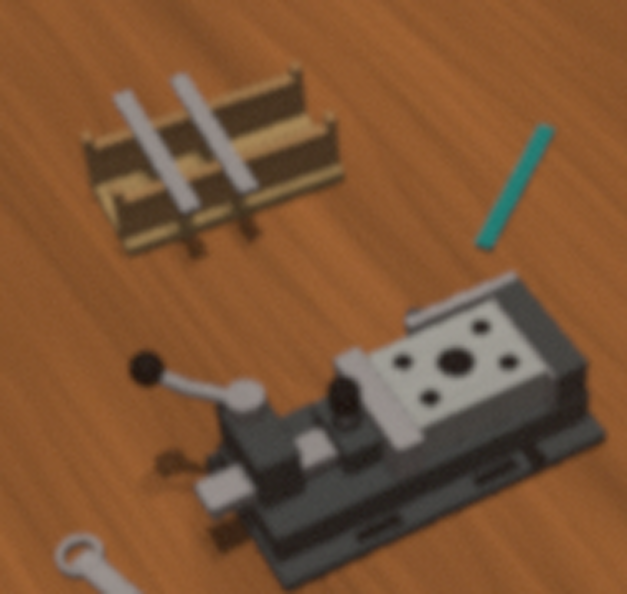

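View pics/t25.png

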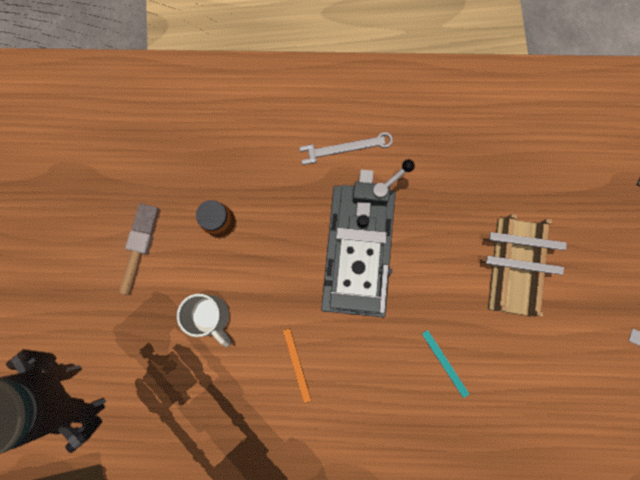

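```bash
python3 - <<'E'
from rig import manip
print(manip.sign_off())
E
```

```text
the job is handed in; nothing more can be done
None
```

The job is done and handed in at about 48 s of the 210 s allowed. The block is flat on the vise bed, locked, with both packing strips on the rack.

**What I did**
- I swung the lever over to free the jaw, which moved the ball the full 1.1 rad to its stop. I then slid the jaw back about 2 cm.
- Only two strips were there, strip2 and strip3; no free end showed at strip1's place. I drew strip3 out first, then strip2, each endways, and laid them across both rails at the middle and +45 mm places.
- I pushed the jaw onto the block until it stopped moving, at about 15 N. I then swung the lever back to the position it started from, where it held solid at about 23 N.

**Last checks**
- **Block:** the pictures show it level on the bed. It moved about 1.5 mm towards the end stop as the last strip was pulled, which is within the gap allowed. It dipped briefly at its +y end as that strip left from under it; I saw no way round that with only one strip remaining.
- **Rack:** it was knocked aside by about 1 cm or more late in the run, after both strips were on it. Both strips still lie flat and parallel across the rails.
- **Bystanders:** mug, jar, spanner, brush and the coloured look-alike strips show no movement in the top view.
- **Disagreement:** the wrist and top cameras differed by up to about 6 mm on how far the jaw had opened. I settled it by the gap between jaw and block and by the feel of contact.

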